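# Skewer the bread rings and hang the stack

## Task

Stand all the bread rings that are on the baking sheet on edge in a row in the wooden cradle, then run the skewer through the holes of all of them and lift them out of the cradle as one stack. Slide the loaded skewer in under the keepers of the steel hanging rack and lower it into the notches so that it hangs there freely at rest with every ring on it between the two brackets. Leave the bowl, the jar and the cup as they are.

Things in the scene. Friction and masses are not known exactly. Their poses are not given: they have to be found in the camera images.
- ring_1: hard-baked bread ring, golden, 60 mm across, 24 mm thick, 22 mm hole, 35 g. Origin at its centre; x is the axis of the hole. Rim eight-sided under the crust (flats 60 mm apart): it stands on edge without rolling, and stands so on the baking sheet at the start. Grip it from above across the 24 mm thickness, by the crown over the hole. May be absent (no reading)
- ring_2: hard-baked bread ring, golden, 60 mm across, 24 mm thick, 22 mm hole, 35 g. Origin at its centre; x is the axis of the hole. Rim eight-sided under the crust (flats 60 mm apart): it stands on edge without rolling, and stands so on the baking sheet at the start. Grip it from above across the 24 mm thickness, by the crown over the hole. May be absent (no reading)
- ring_3: hard-baked bread ring, golden, 60 mm across, 24 mm thick, 22 mm hole, 35 g. Origin at its centre; x is the axis of the hole. Rim eight-sided under the crust (flats 60 mm apart): it stands on edge without rolling, and stands so on the baking sheet at the start. Grip it from above across the 24 mm thickness, by the crown over the hole. May be absent (no reading)
- ring_4: hard-baked bread ring, golden, 60 mm across, 24 mm thick, 22 mm hole, 35 g. Origin at its centre; x is the axis of the hole. Rim eight-sided under the crust (flats 60 mm apart): it stands on edge without rolling, and stands so on the baking sheet at the start. Grip it from above across the 24 mm thickness, by the crown over the hole. May be absent (no reading)
- skewer: steel skewer lying on the bench, about 0.1 kg: round shaft 8 mm thick, 290 mm long, last 12 mm tapered. Origin on the axis at the middle of the shaft; x points along it to the point (at x = +145 mm). A guard 34 mm wide (y), 18 mm high at x = -145 to -151 mm. It rests on handle and point, about 1 degree from level; z is then up
- skewer_grip (a point): middle of the skewer's dark wooden handle, on the axis, at x = -193 mm of the skewer; axes as the skewer. The handle is straight, 85 mm long, 18 by 18 mm, flat sides facing y and z. The empty skewer balances in the shaft some 55 mm ahead of the guard, so hold the handle firmly
- cradle: wooden cradle fixed to the bench: straight channel along y, 200 mm long, open on top and at both ends, 66 mm wide inside, floor 8 mm and tops of the 12 mm side rails 22 mm above the bench. Origin in the middle of its underside. Rings stand in it with the hole along y, centre at x = 0, 38 mm high; room for four at y = -75, -25, +25, +75 mm. The skewer lies off its +y end, point to the cradle
- rack: hanging rack fixed to the bench: wooden base 100 (x) by 250 (y) by 12 mm with two dark steel brackets, 10 mm thick plates in the x-z plane centred on y = -115 and +115 mm, 155 mm high. Origin in the middle of the underside; y runs from bracket to bracket; -x is the open side, towards the robot. Rings must hang between the brackets
- rack_rest (a point): midway between the two notches, on the axis of a resting skewer, 115 mm above the bench; axes as the rack. Each notch is 27 mm wide, x = -15 to +12 mm of the rack, its floor 111 mm high; behind it the post. With the shaft's middle here the shaft reaches 25 mm past both brackets; the handle may be at either end
- rack_gap (a point): middle of the way in, at x = -21 mm of the rack, 133 mm high: over the lip (x = -27 to -15 mm, top 121 mm high) and under the keeper, a bar over the notch from the post to x = -15 mm, underside 145 mm, top 155 mm high. The skewer can come in only from the -x side through this 24 mm high gap and is then lowered into the notches
- sheet: flat baking sheet with paper, fixed, 175 by 270 mm, 4 mm thick, with a low turned-up edge (12 mm) along its far side (+x); origin in the middle of its underside
- bowl: white bowl, 170 mm wide, 75 mm high, a bystander; origin under its centre
- jar: amber jar, 64 mm wide, 100 mm high, a bystander; origin under its centre
- cup: blue cup, 72 mm wide, 80 mm high, a bystander; origin under its centre
Mind the look-alikes: they are no part of the job. Leave any green or pink look-alike of the ring_4 alone.

How it is judged:
On the way, in this order (a step that is already met when the one before it is completed fails the run):
1. every ring stands in the cradle, its hole along the channel, let go (x of ring_1 in the frame of cradle between -0.01 and 0.01 m and y of ring_1 in the frame of cradle between -0.105 and 0.105 m and z of ring_1 in the frame of cradle between 0.032 and 0.044 m and angle between the x axis of each of ring_1, ring_2, ring_3, ring_4 and the y axis of cradle, either way round below 0.2 rad and contact force between the fingers and ring_1 below 0.3 N and x of ring_2 in the frame of cradle between -0.01 and 0.01 m and y of ring_2 in the frame of cradle between -0.105 and 0.105 m and z of ring_2 in the frame of cradle between 0.032 and 0.044 m and contact force between the fingers and ring_2 below 0.3 N and x of ring_3 in the frame of cradle between -0.01 and 0.01 m and y of ring_3 in the frame of cradle between -0.105 and 0.105 m and z of ring_3 in the frame of cradle between 0.032 and 0.044 m and contact force between the fingers and ring_3 below 0.3 N and x of ring_4 in the frame of cradle between -0.01 and 0.01 m and y of ring_4 in the frame of cradle between -0.105 and 0.105 m and z of ring_4 in the frame of cradle between 0.032 and 0.044 m and contact force between the fingers and ring_4 below 0.3 N), for 0.2 s.
2. the skewer runs through every ring and they are lifted clear of the cradle together (y of ring_1 in the frame of skewer between -0.011 and 0.011 m and z of ring_1 in the frame of skewer between -0.011 and 0.011 m and x of ring_1 in the frame of skewer between -0.138 and 0.138 m and y of ring_2 in the frame of skewer between -0.011 and 0.011 m and z of ring_2 in the frame of skewer between -0.011 and 0.011 m and x of ring_2 in the frame of skewer between -0.138 and 0.138 m and y of ring_3 in the frame of skewer between -0.011 and 0.011 m and z of ring_3 in the frame of skewer between -0.011 and 0.011 m and x of ring_3 in the frame of skewer between -0.138 and 0.138 m and y of ring_4 in the frame of skewer between -0.011 and 0.011 m and z of ring_4 in the frame of skewer between -0.011 and 0.011 m and x of ring_4 in the frame of skewer between -0.138 and 0.138 m and z of each of ring_1, ring_2, ring_3, ring_4 in the frame of cradle above 0.068 m), for 0.2 s.
At the end, for the whole second after the job is handed in: the skewer rests in both notches under the keepers (shaft's middle within 15 mm across, 24 mm along and 6 mm in height of rack_rest, within 0.13 rad of the rack's line), with every ring threaded on the shaft between the brackets, all at rest (x of skewer in the frame of rack_rest between -0.015 and 0.015 m and y of skewer in the frame of rack_rest between -0.024 and 0.024 m and z of skewer in the frame of rack_rest between -0.006 and 0.006 m and angle between the x axis of skewer and the y axis of rack, either way round below 0.13 rad and y of ring_1 in the frame of skewer between -0.011 and 0.011 m and z of ring_1 in the frame of skewer between -0.011 and 0.011 m and x of ring_1 in the frame of skewer between -0.138 and 0.138 m and y of ring_2 in the frame of skewer between -0.011 and 0.011 m and z of ring_2 in the frame of skewer between -0.011 and 0.011 m and x of ring_2 in the frame of skewer between -0.138 and 0.138 m and y of ring_3 in the frame of skewer between -0.011 and 0.011 m and z of ring_3 in the frame of skewer between -0.011 and 0.011 m and x of ring_3 in the frame of skewer between -0.138 and 0.138 m and y of ring_4 in the frame of skewer between -0.011 and 0.011 m and z of ring_4 in the frame of skewer between -0.011 and 0.011 m and x of ring_4 in the frame of skewer between -0.138 and 0.138 m and y of ring_1 in the frame of rack between -0.11 and 0.11 m and y of ring_2 in the frame of rack between -0.11 and 0.11 m and y of ring_3 in the frame of rack between -0.11 and 0.11 m and y of ring_4 in the frame of rack between -0.11 and 0.11 m and linear speed of each of ring_1, ring_2, ring_3, ring_4, skewer below 0.03 m/s and contact force between skewer and rack above 0.3 N); the robot touches nothing.
It fails at once if the bowl is pushed over 30 mm away or tipped (distance of bowl from where it was at the start of the episode above 0.03 m or angle between bowl's own z axis and vertical above 0.35 rad).
It fails at once if the jar is pushed over 30 mm away or tipped (distance of jar from where it was at the start of the episode above 0.03 m or angle between jar's own z axis and vertical above 0.35 rad).
It fails at once if the cup is pushed over 30 mm away or tipped (distance of cup from where it was at the start of the episode above 0.03 m or angle between cup's own z axis and vertical above 0.35 rad).
Of ring_1, ring_2, ring_3, ring_4 only 3 to 4 are there at a start; the rules pass over those that are not, and their reading is None.
At some moment in a run one of skewer may be knocked a few centimetres aside while the robot is not near it.
It also fails if it takes over 200 s, if anything falls off the work surface, if the arm or the gripper's body presses on something with over 40 N, if the wrist force passes 120 N, or if a joint passes its speed limit or range.

## Robot

A 6-joint arm with a two-finger parallel gripper is mounted at the origin on the work surface. World frame = base frame: x ahead of the robot, y to its left, z up, the work surface at z = 0. Lengths are in m, angles in rad, forces in N, time in s.
With the tool pointing down it reaches from about 0.35 to 0.85 m from the base axis. Payload 8.1 kg.
Tool frame: the origin (TCP) lies at the centre of the arm's flange, where the gripper is bolted on; the fingertips stand 186 mm ahead of it and the grasp point (between the pads) lies 167 mm ahead of it; z points along the fingers, y is the line along which they close (so a half turn about z gives the same grasp; the last joint's range is limited). The gripper opens to 93 mm and grips with 3 to 60 N. Pads are 15 mm wide; open, the fingers measure 128 mm over their backs; the gripper's body (75 mm by 188 mm) begins 65 mm behind the grasp point.
Start: joints at [-1.382, 0.13, 1.488, -0, 1.523, -0.085], TCP at [0.162, -0.578, 0.405] pointing down, gripper open.
Joint ranges: [-2.96, 2.96], [-0.89, 2.26], [0.02, 2.5], [-1.34, 4.48], [0, 2.73], [-2.66, 2.66]. Speed limits (rad/s): [2.39, 2.39, 2.79, 3.14, 3.14, 3.14].

## Interface

Orientations are given as a rotation vector (axis times angle).
In Python, from plant import robot gives the robot as it stands.
- The arm moves only by the tool apply_moves, never from a script. Its argument "series" is a list of rows, each a list of 2 entries, a list of its own where there are three numbers: the shift along the tool's x, y, z in mm, then the turn, a rotation vector about the tool's x, y, z in rad. A call has 1 to 12 rows; each row shifts and turns the commanded pose from where the row before left it, along the tool's axes as they then stand; what a row does not reach is not made up. A row lasts 1/12 s, in which the tool goes at most 41.7 mm and 7.16 degrees, less where a joint would pass 70% of its speed; a pose out of reach is approached as far as the arm can. A call is refused whole if a number of a shift passes 41.7 or a number of a turn 0.125, either way. A call with a gripper value outside its range is refused whole. "claw" is the opening, from 0 (shut) to 1 (fully open), set as the call begins (left out, the last holds). The fingers move at their own pace and stop on an object; "newtons" is the grip in N (left out, the last holds). Time passes only in rows, so rows that do not move let the fingers close. It gives the time, the measured TCP pose, the force, the opening and the grip force at its end, in the units of the state.
- robot.read_state(): the state, without advancing time (a new reading comes with each control period).
- robot.read_camera(name): name is "side" or "top"; returns (picture, depth): 384x512x3 uint8, blue, green, red; 384x512 float32, m along the optical axis (not along the pixel's ray), 0 where there is no reading.
- robot.calibration(name): a dict with "fx", "fy", "cx", "cy" (pixels), "extrinsics" (4x4, takes a point from world to camera coordinates). Camera axes: x right, y down, z forward; pixel columns grow to the right and rows downward; lengths in m; the calibration is good to about 2 mm. A picture is of the moment at which its call begins. calibration takes no time and is no camera call.
- robot.close_job(): hands the job in; it is judged then, once.
The state is a dict: "t": time; "q": joint angles; "dq": joint speeds; "joint_torque": joint torques, N m; "tool_pos": TCP position; "orientation": TCP orientation; "force": force on the tool from outside, world axes, zero at the start; "wrist_torque": the same for the moment, N m; "opening": finger opening in m; "gripper_force": force on a finger pad.
Only numpy, scipy, OpenCV 4.12 (cv2) and the standard library are available. Lean on these libraries where they do the work, as an engineer would, in place of code of your own. Each camera call takes 0.05 s, during which the arm holds its last target. There are 200 camera calls.

## Working session

There is one attempt and no reset: what is moved stays moved. The work goes in short steps, Python scripts to look and compute and a tool call to move; the robot and the scene stay as the last step left them, time stands still between calls to the robot, and variables do not carry over. Pictures are saved under pics/ and viewed, at most 14 in all, crops included, and the job is handed in when it is done.

Besides the shell and the picture viewer there is one more tool, called after "Call:" as name([rows], argument=value, ...), one row to a line, values as JSON. apply_moves: Moves the arm, as the interface text tells. Its arguments: {"type":"object","properties":{"series":{"type":"array"},"claw":{"type":"number"},"newtons":{"type":"number"}},"required":["series"]}

```bash
mkdir -p pics; ls; cat > h.py <<'E'
import numpy as np, cv2
from plant import robot
def shot(n,f):
    p,d=robot.read_camera(n); cv2.imwrite(f'pics/{f}.png',p); np.save(f'pics/{f}.npy',d); return p,d
def world(n,u,v,d):
    c=robot.calibration(n); T=np.linalg.inv(np.array(c['extrinsics']))
    u,v,d=map(np.asarray,(u,v,d))
    P=np.stack([(u-c['cx'])/c['fx']*d,(v-c['cy'])/c['fy']*d,d,np.ones_like(d*1.)],-1)
    return (P@T.T)[...,:3]
E
python3 - <<'E'
from h import *
print(robot.read_state())
for n in('top','side'):
    p,d=shot(n,n+'0'); c=robot.calibration(n); print(n,c)
    cv2.imwrite(f'pics/{n}0b.png',cv2.resize(p,(800,600),interpolation=cv2.INTER_CUBIC))
E
```

```text
pics
{'t': 0.0, 'q': array([-1.38241718e+00,  1.31171934e-01,  1.48923317e+00, -1.35597888e-05,
        1.52299263e+00, -8.54222618e-02]), 'dq': array([ 2.37888934e-03,  3.92846799e-04,  2.12022323e-04,  6.71097601e-05,
        8.99958106e-04, -5.63597679e-04]), 'joint_torque': array([-3.21254382e-03, -5.59844291e+01, -4.91768539e+01,  7.66702951e-02,
        3.55256803e-02, -2.29676261e-04]), 'tool_pos': array([ 0.16220165, -0.57743633,  0.40370603]), 'orientation': array([-3.11041378e+00, -4.28499169e-01,  1.67048184e-04]), 'force': array([-1.50557281e-04,  1.05196172e+00, -1.16686101e-01]), 'wrist_torque': array([ 0.01737611,  0.03806183, -0.01015332]), 'gripper_force': 0.0, 'opening': 0.09334225710582456}
top {'fx': 354.65448414779956, 'fy': 354.65448414779956, 'cx': 254.49909876014374, 'cy': 186.69276943465238, 'extrinsics': array([[-1.31851124e-02, -9.99799326e-01, -1.50818050e-02,
         8.83439966e-04],
       [-9.80802846e-01,  1.58664104e-02, -1.94355432e-01,
         5.87169888e-01],
       [ 1.94555724e-01,  1.22296790e-02, -9.80815225e-01,
         1.34826663e+00],
       [ 0.00000000e+00,  0.00000000e+00,  0.00000000e+00,
         1.00000000e+00]])}
side {'fx': 449.455452529745, 'fy': 449.455452529745, 'cx': 252.11495101097103, 'cy': 186.13802705449584, 'extrinsics': array([[-0.99371226, -0.1118555 , -0.00492755,  0.55162751],
       [-0.06745155,  0.63319897, -0.77104433,  0.10287139],
       [ 0.08936567, -0.76586384, -0.63676241,  1.32057143],
       [ 0.        ,  0.        ,  0.        ,  1.        ]])}
```

View pics/top0b.png

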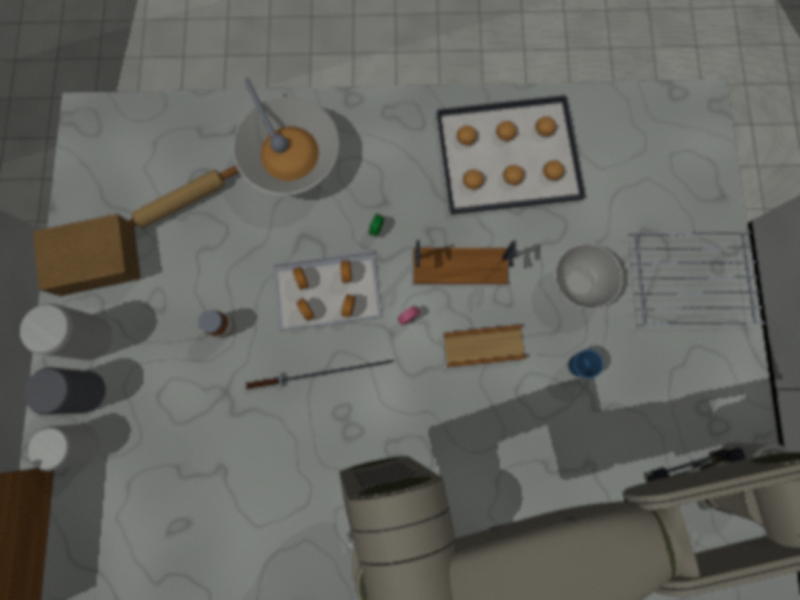

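View pics/side0b.png

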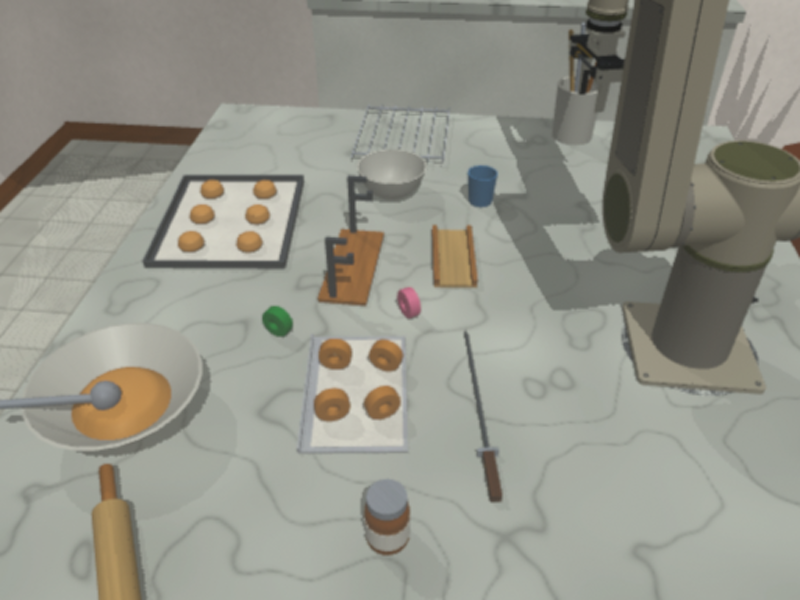

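The top view (800x600) shows four golden rings standing on the sheet at (301,277), (346,271), (305,309) and (349,305). The green (376,225) and pink (409,315) look-alikes are off the sheet. The skewer runs from its handle at (250,385) to its point at (393,361). The cradle is at (484,346), the rack at (461,266), the bowl at (590,275), the cup at (586,363) and the jar at (215,322). The large tray at (510,155) holds buns, not rings.

```bash
python3 - <<'E'
from h import *
vv,uu=np.mgrid[0:384,0:512]
k=512/800
X={}
for n in('top','side'):
    p=cv2.imread(f'pics/{n}0.png'); d=np.load(f'pics/{n}0.npy'); W=world(n,uu,vv,d); X[n]=W
    hsv=cv2.cvtColor(p,cv2.COLOR_BGR2HSV)
    m=((hsv[...,0]<22)&(hsv[...,1]>90)&(W[...,2]>.010)&(W[...,2]<.08)&(W[...,0]>.4)&(W[...,0]<.8)&(W[...,1]>.05)&(W[...,1]<.42)).astype(np.uint8)
    N,L,S,C=cv2.connectedComponentsWithStats(m)
    for i in range(1,N):
        if S[i,4]<30: continue
        q=W[L==i]; 
        t=q[q[:,2]>.05] if n=='top' else q
        if len(t)<8: continue
        e,v=np.linalg.eigh(np.cov(t[:,:2].T)); a=np.arctan2(v[1,1],v[0,1])
        R=np.array([v[:,1],v[:,0]]); pr=(t[:,:2])@R.T; lo,hi=np.percentile(pr,[2,98],axis=0)
        print(n,C[i].round(),S[i,4],'ctr',((lo+hi)/2@R).round(4),'mean',t.mean(0).round(4),'ext',(hi-lo).round(3),'zmax',q[:,2].max().round(4),'longdir deg',np.degrees(a).round(1))
for nm,u,v in [('jar',215,322),('cup',586,363),('bowl',590,275),('bench',330,440)]:
    print(nm,X['top'][int(v*k),int(u*k)].round(3))
P=cv2.imread('pics/top0.png'); 
cv2.imwrite('pics/c1.png',cv2.resize(P[150:260,150:345],(780,440),interpolation=cv2.INTER_CUBIC))
P=cv2.imread('pics/side0.png'); 
cv2.imwrite('pics/c2.png',cv2.resize(P[100:330,180:330],(391,600),interpolation=cv2.INTER_CUBIC))
E
```

```text
top [221. 173.] 79 ctr [0.648 0.127] mean [0.6467 0.1267 0.0608] ext [0.047 0.02 ] zmax 0.0688 longdir deg -178.4
top [192. 178.] 76 ctr [0.6296 0.2437] mean [0.6286 0.2435 0.06  ] ext [0.045 0.021] zmax 0.0702 longdir deg -160.5
top [222. 195.] 82 ctr [0.5559 0.1205] mean [0.5554 0.1201 0.0597] ext [0.047 0.021] zmax 0.0711 longdir deg 163.6
top [195. 198.] 78 ctr [0.549  0.2301] mean [0.5479 0.2294 0.0603] ext [0.042 0.022] zmax 0.0708 longdir deg -151.6
side [214. 226.] 318 ctr [0.6467 0.1292] mean [0.6462 0.1334 0.0427] ext [0.051 0.025] zmax 0.0667 longdir deg -175.8
side [247. 227.] 303 ctr [0.5557 0.1239] mean [0.5559 0.1277 0.043 ] ext [0.053 0.023] zmax 0.0661 longdir deg 167.3
side [244. 257.] 351 ctr [0.5499 0.2352] mean [0.5487 0.2389 0.0442] ext [0.051 0.024] zmax 0.0668 longdir deg -154.2
side [212. 259.] 363 ctr [0.6317 0.2484] mean [0.6305 0.2522 0.0439] ext [0.05  0.023] zmax 0.0693 longdir deg -161.9
jar [0.511 0.441 0.101]
cup [ 0.405 -0.486  0.004]
bowl [ 0.635 -0.513  0.003]
bench [ 0.223  0.169 -0.002]
```

View pics/c1.png

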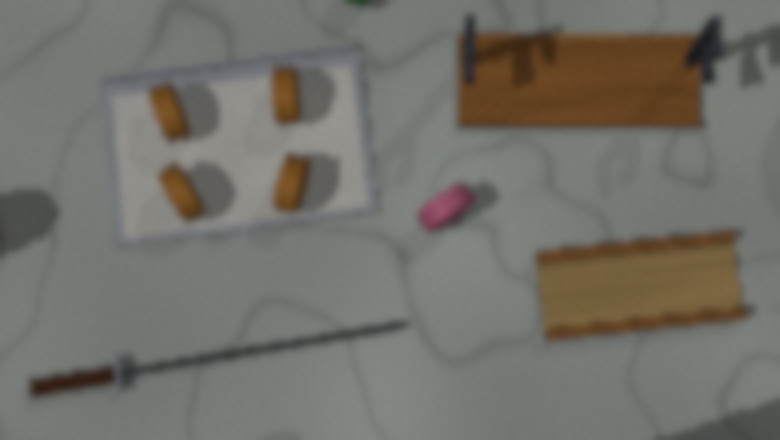

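View pics/c2.png

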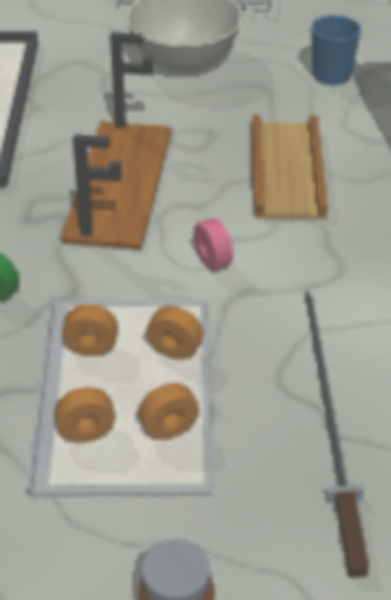

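The crops show that all four golden rings have visible holes and stand on edge on the sheet. The pink look-alike (crop 447,207) and the green one are off it, so the four golden ones are meant. The skewer's handle end is at crop (32,387), the guard at (122,370) and the point at (408,323). The cradle and rack are both near-parallel to y.

```bash
python3 - <<'E'
from h import *
vv,uu=np.mgrid[0:384,0:512]
def plane(n,u,v,z):
    a=world(n,u,v,1.);b=world(n,u,v,2.); s=(z-a[2])/(b[2]-a[2]); return (a+s*(b-a))
def rect(q):
    r=cv2.minAreaRect((q[:,:2]*1000).astype(np.float32)); return np.round(r[0],1),np.round(r[1],1),round(r[2],2)
for n in('top','side'):
    p=cv2.imread(f'pics/{n}0.png'); d=np.load(f'pics/{n}0.npy'); W=world(n,uu,vv,d)
    hsv=cv2.cvtColor(p,cv2.COLOR_BGR2HSV); x,y,z=W[...,0],W[...,1],W[...,2]
    col=(hsv[...,0]<25)&(hsv[...,1]>80)
    m=col&(x>.36)&(x<.56)&(y>-.36)&(y<-.06)&(z>0)&(z<.04); m=cv2.morphologyEx(m.astype(np.uint8),cv2.MORPH_OPEN,np.ones((3,3)))>0
    print(n,'cradle',m.sum(),rect(W[m]),np.percentile(z[m],[5,50,95]).round(4))
    m=col&(x>.56)&(x<.78)&(y>-.36)&(y<0.0)&(z<.03); m=cv2.morphologyEx(m.astype(np.uint8),cv2.MORPH_OPEN,np.ones((3,3)))>0
    print(n,'rackbase',m.sum(),rect(W[m]),np.percentile(z[m],[5,50,95]).round(4))
    m=(x>.56)&(x<.80)&(y>-.38)&(y<0.03)&(z>.06)&(z<.17)
    N,L,S,C=cv2.connectedComponentsWithStats(m.astype(np.uint8))
    for i in range(1,N):
        if S[i,4]>8: q=W[L==i]; print('  brk',S[i,4],C[i].round(),q.min(0).round(3),q.max(0).round(3),q[q[:,2]>.14].mean(0).round(4) if (q[:,2]>.14).any() else '')
    o,k=((150,150),4) if n=='top' else ((180,100),2.609)
    pts={'top':[(32,387),(115,373),(122,370),(250,349),(408,323)],'side':[(357,575),(344,492),(343,492),(322,378),(308,293)]}[n]
    for (a,b),h in zip(pts,(.012,.012,.011,.009,.006)): 
        print('  skew',plane(n,o[0]+a/k,o[1]+b/k,h).round(4))
E
```

```text
top cradle 1062 (array([ 452.3, -225.4]), array([ 87.4, 198.4]), 5.42) [0.0035 0.0094 0.0239]
top rackbase 1292 (array([ 664.6, -173.7]), array([244. ,  99.7]), 87.63) [0.0071 0.012  0.017 ]
  brk 51 [267. 162.] [ 0.642 -0.062  0.103] [ 0.692 -0.053  0.16 ] [ 0.6728 -0.0571  0.1545]
  brk 91 [327. 162.] [ 0.638 -0.293  0.062] [ 0.692 -0.281  0.16 ] [ 0.6694 -0.2869  0.1532]
  skew [0.3588 0.38   0.012 ]
  skew [0.3715 0.2975 0.012 ]
  skew [0.3744 0.2908 0.011 ]
  skew [0.3934 0.1635 0.009 ]
  skew [0.4172 0.0053 0.006 ]
side cradle 948 (array([ 452. , -227.4]), array([ 87.3, 210.8]), 5.18) [0.0042 0.0082 0.0228]
side rackbase 1126 (array([ 666.6, -174. ]), array([260.8, 102.9]), 89.14) [0.0077 0.0112 0.0147]
  brk 204 [228. 124.] [ 0.634 -0.3    0.06 ] [ 0.688 -0.277  0.156] [ 0.6672 -0.286   0.1503]
  brk 262 [215. 163.] [ 0.639 -0.068  0.06 ] [ 0.692 -0.048  0.158] [ 0.6727 -0.056   0.1508]
  skew [0.3595 0.3856 0.012 ]
  skew [0.372 0.295 0.012]
  skew [0.3729 0.2943 0.011 ]
  skew [0.3964 0.1463 0.009 ]
  skew [0.4154 0.0127 0.006 ]
```

```bash
cat >> h.py <<'E'
from scipy.spatial.transform import Rotation as Ro
def pose():
    s=robot.read_state(); R=Ro.from_rotvec(s['orientation']).as_matrix(); return s,np.array(s['tool_pos']),R
def plan(x,y,z,th,p=None,t0=None):
    """grasp-point target, th deg of tool x; turn first, then shift (mm) in turned axes"""
    if p is None:
        s,p,R=pose(); p=p+R[:,2]*.167; t0=np.degrees(np.arctan2(R[1,0],R[0,0]))
    t=np.radians(th); d=(np.array([x,y,z])-p)*1000; ex=np.array([np.cos(t),np.sin(t),0]); ey=np.array([np.sin(t),-np.cos(t),0])
    print('from',np.round(p,4),round(t0,2),'turn z',round(np.radians(t0-th),4),'shift',(d@ex).round(1),(d@ey).round(1),(-d[2]).round(1)); return np.array([x,y,z]),th
E
cat > t.py <<'E'
import numpy as np
A=(.6475,.1275,3);B=(.630,.2455,19);C=(.556,.1215,-15);D=(.549,.232,27)
CR=np.array([.452,-.2265]);cy=5.3
def slot(s): a=np.radians(cy); return CR+s*np.array([-np.sin(a),np.cos(a)])
E
python3 - <<'E'
from h import *; from t import *
print([slot(s).round(4) for s in(-.075,-.025,.025,.075)])
a=plan(D[0],D[1],.12,D[2]); a=plan(D[0],D[1],.057,D[2],*a); a=plan(D[0],D[1],.17,D[2],*a); a=plan(*slot(-.075),.17,cy,*a)
E
```

```text
[array([ 0.4589, -0.3012]), array([ 0.4543, -0.2514]), array([ 0.4497, -0.2016]), array([ 0.4451, -0.1518])]
from [ 0.1622 -0.5772  0.2368] 15.69 turn z -0.1975 shift 712.0 -545.4 116.8
from [0.549 0.232 0.12 ] 27 turn z 0.0 shift 0.0 0.0 63.0
from [0.549 0.232 0.057] 27 turn z 0.0 shift 0.0 0.0 -113.0
from [0.549 0.232 0.17 ] 27 turn z 0.3787 shift -138.9 522.6 -0.0
```

Call:
apply_moves([
  [[0,0,0],[0,0,-0.1]],
  [[0,0,0],[0,0,-0.0975]],
  [[28,-21.4,0],[0,0,0]],
  [[28,-21.4,0],[0,0,0]],
  [[28,-21.4,0],[0,0,0]],
  [[28,-21.4,0],[0,0,0]],
  [[28,-21.4,0],[0,0,0]],
  [[28,-21.4,0],[0,0,0]],
  [[28,-21.4,0],[0,0,0]],
  [[28,-21.4,0],[0,0,0]],
  [[28,-21.4,0],[0,0,0]],
  [[28,-21.4,0],[0,0,0]],
], claw=0.65, newtons=20)

```text
t: 1.1
tool_pos: [0.3147, -0.2582, 0.4044]
orientation: [-3.055, -0.733, 0.0]
force: [0.8, 0.5, -0.1]
opening: 0.0603
gripper_force: 0.0
```

Call:
apply_moves([
  [[28,-21.4,0],[0,0,0]],
  [[28,-21.4,0],[0,0,0]],
  [[28,-21.4,0],[0,0,0]],
  [[28,-21.4,0],[0,0,0]],
  [[28,-21.4,0],[0,0,0]],
  [[28,-21.4,0],[0,0,0]],
  [[28,-21.4,0],[0,0,0]],
  [[28,-21.4,0],[0,0,0]],
  [[28,-21.4,0],[0,0,0]],
  [[28,-21.4,0],[0,0,0]],
  [[28,-21.4,0],[0,0,0]],
  [[28,-21.4,0],[0,0,0]],
])

```text
t: 2.1
tool_pos: [0.4976, 0.1234, 0.4043]
orientation: [3.055, 0.734, -0.001]
force: [0.7, -0.8, 0.1]
opening: 0.0604
gripper_force: 0.0
```

Call:
apply_moves([
  [[28,-21.4,0],[0,0,0]],
  [[28,-21.4,20],[0,0,0]],
  [[20,-15,30],[0,0,0]],
  [[0,0,30],[0,0,0]],
  [[0,0,25],[0,0,0]],
  [[0,0,12],[0,0,0]],
  [[0,0,0],[0,0,0]],
  [[0,0,0],[0,0,0]],
  [[0,0,0],[0,0,0]],
])

```text
t: 2.85
tool_pos: [0.5396, 0.2074, 0.2899]
orientation: [-3.055, -0.733, -0.004]
force: [-0.6, 0.4, 0.8]
opening: 0.0608
gripper_force: 0.0
```

```bash
python3 - <<'E'
from h import *; from t import *
a=plan(D[0],D[1],.057,D[2])
s,p,R=pose(); print(s['t'],R[:,2],s['opening'],s['q'].round(2))
p,d=shot('side','s1'); cv2.imwrite('pics/s1c.png',cv2.resize(p[150:310,150:350],(750,600),interpolation=cv2.INTER_CUBIC))
E
```

```text
from [0.54   0.2075 0.1229] 26.97 turn z -0.0005 shift 19.1 -17.7 65.9
2.85 [ 2.69548147e-03  7.78071800e-04 -9.99996064e-01] 0.06075957581677083 [0.28 0.15 1.68 0.   1.31 1.38]
```

View pics/s1c.png

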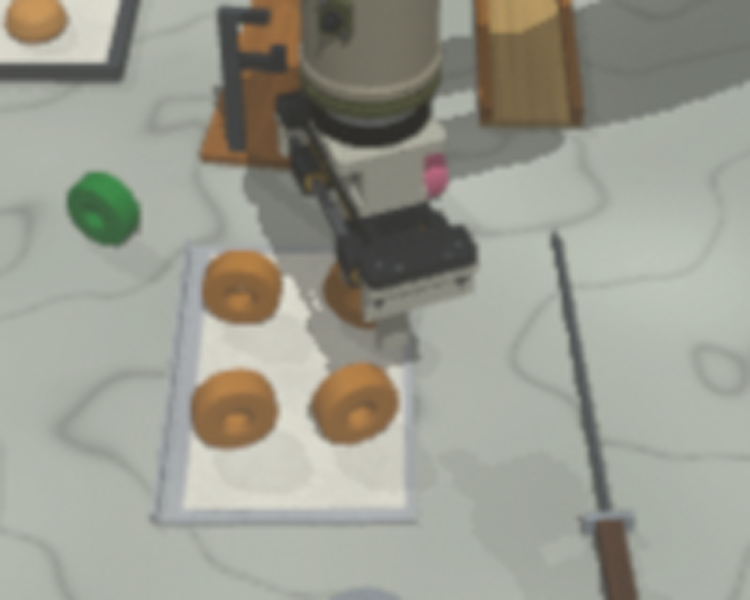

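The crop shows the open gripper over the sheet, still about 25 mm short of ring D (355,405), which matches the arithmetic. Finish and grasp.

Call:
apply_moves([
  [[10,-9,0],[0,0,0]],
  [[9,-8.7,0],[0,0,0]],
  [[0,0,20],[0,0,0]],
  [[0,0,20],[0,0,0]],
  [[0,0,16],[0,0,0]],
  [[0,0,9],[0,0,0]],
  [[0,0,0],[0,0,0]],
  [[0,0,0],[0,0,0]],
])

```text
t: 3.57
tool_pos: [0.548, 0.2322, 0.2234]
orientation: [-3.055, -0.734, -0.001]
force: [-0.5, 0.4, 1.2]
opening: 0.0601
gripper_force: 0.0
```

Call:
apply_moves([
  [[0,0,0],[0,0,0]],
  [[0,0,0],[0,0,0]],
  [[0,0,0],[0,0,0]],
  [[0,0,0],[0,0,0]],
  [[0,0,0],[0,0,0]],
  [[0,0,0],[0,0,0]],
  [[0,0,0],[0,0,0]],
  [[0,0,0],[0,0,0]],
], claw=0.1, newtons=15)

```text
t: 4.23
tool_pos: [0.5478, 0.232, 0.223]
orientation: [-3.055, -0.733, -0.001]
force: [-0.6, 0.3, 2.2]
opening: 0.0241
gripper_force: 15.0
```

Call:
apply_moves([
  [[0,0,-10],[0,0,0]],
  [[0,0,-20],[0,0,0]],
  [[0,0,-30],[0,0,0]],
  [[0,0,-30],[0,0,0]],
  [[0,0,-20],[0,0,0]],
  [[0,0,0],[0,0,0]],
])

```text
t: 4.73
tool_pos: [0.5492, 0.2324, 0.3396]
orientation: [-3.054, -0.733, -0.015]
force: [0.9, 0.5, 0.6]
opening: 0.0241
gripper_force: 15.0
```

```bash
python3 - <<'E'
from h import *; from t import *
a=plan(*slot(-.075),.167,cy); plan(*slot(-.075),.064,cy,*a)
p,d=shot('side','s2'); cv2.imwrite('pics/s2c.png',cv2.resize(p[150:310,150:350],(750,600),interpolation=cv2.INTER_CUBIC))
E
```

```text
from [0.5507 0.2329 0.1726] 27.01 turn z 0.3788 shift -140.7 523.3 5.6
from [ 0.4589 -0.3012  0.167 ] 5.3 turn z 0.0 shift 0.0 0.0 103.0
```

View pics/s2c.png

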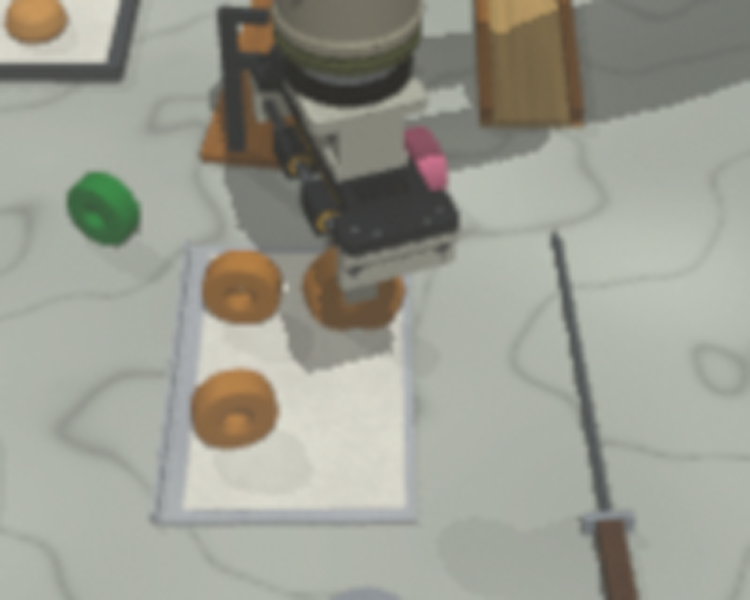

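The ring is held cleanly at (355,290) in the gripper, and the skewer hasn't moved.

Call:
apply_moves([
  [[0,0,0],[0,0,0.0947]],
  [[0,0,0],[0,0,0.0947]],
  [[0,0,0],[0,0,0.0947]],
  [[0,0,0],[0,0,0.0947]],
  [[-5,18,0],[0,0,0]],
  [[-8,30,0],[0,0,0]],
  [[-8,30,0],[0,0,0]],
  [[-8,30,0],[0,0,0]],
  [[-8,30,0],[0,0,0]],
  [[-8,30,0],[0,0,0]],
  [[-8,30,0],[0,0,0]],
  [[-8,30,0],[0,0,0]],
])

```text
t: 5.78
tool_pos: [0.5069, -0.002, 0.3311]
orientation: [-3.138, -0.145, 0.004]
force: [0.2, -0.5, -0.6]
opening: 0.0239
gripper_force: 15.0
```

Call:
apply_moves([
  [[-8,30,0],[0,0,0]],
  [[-8,30,0],[0,0,0]],
  [[-8,30,0],[0,0,0]],
  [[-8,30,0],[0,0,0]],
  [[-8,30,0],[0,0,0]],
  [[-8,30,0],[0,0,0]],
  [[-8,30,0],[0,0,0]],
  [[-8,30,0],[0,0,0]],
  [[-8,30,0],[0,0,0]],
  [[-4,14,0],[0,0,0]],
  [[0,0,0],[0,0,0]],
  [[0,0,0],[0,0,0]],
])

```text
t: 6.78
tool_pos: [0.4581, -0.2905, 0.3315]
orientation: [-3.136, -0.142, 0.002]
force: [0.0, 0.2, -0.5]
opening: 0.0242
gripper_force: 15.0
```

Call:
apply_moves([
  [[0,0,25],[0,0,0]],
  [[0,0,25],[0,0,0]],
  [[0,0,15],[0,0,0]],
  [[0,0,0],[0,0,0]],
  [[0,0,0],[0,0,0]],
])

```text
t: 7.2
tool_pos: [0.4585, -0.2888, 0.2667]
orientation: [-3.136, -0.147, 0.003]
force: [1.2, -0.5, -0.2]
opening: 0.024
gripper_force: 15.0
```

```bash
python3 - <<'E'
from h import *; from t import *
a=plan(*slot(-.075),.061,cy); a=plan(*slot(-.075),.167,cy,*a);a=plan(C[0],C[1],.167,C[2],*a)
vv,uu=np.mgrid[0:384,0:512]
p,d=shot('side','s3'); cv2.imwrite('pics/s3c.png',cv2.resize(p[70:210,220:395],(750,600),interpolation=cv2.INTER_CUBIC))
E
```

```text
from [ 0.4581 -0.2885  0.0997] 5.39 turn z 0.0015 shift -0.4 12.7 38.7
from [ 0.4589 -0.3012  0.061 ] 5.3 turn z 0.0 shift 0.0 0.0 -106.0
from [ 0.4589 -0.3012  0.167 ] 5.3 turn z 0.3543 shift -15.6 -433.4 -0.0
```

View pics/s3c.png

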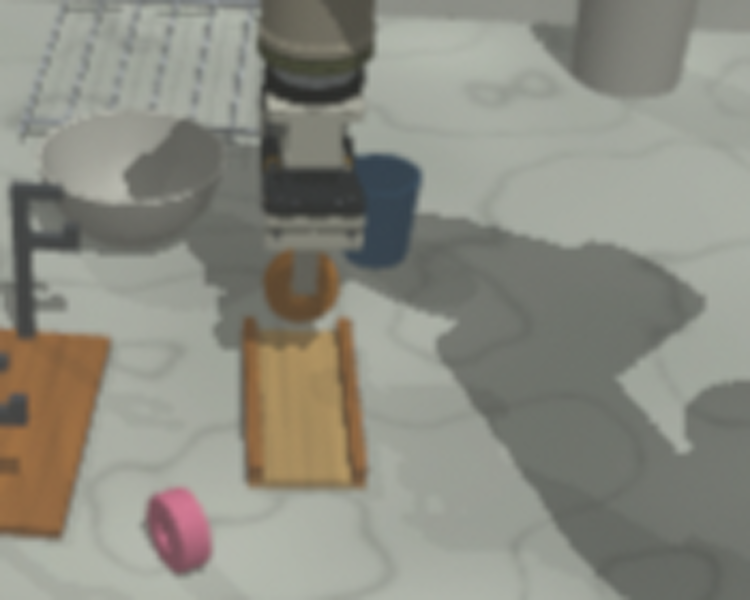

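The ring hangs at (302,285), centred over the channel at its far end, and clears the cup.

Call:
apply_moves([
  [[-0.4,12.7,0],[0,0,0]],
  [[0,0,15],[0,0,0]],
  [[0,0,15],[0,0,0]],
  [[0,0,8],[0,0,0]],
  [[0,0,0],[0,0,0]],
  [[0,0,0],[0,0,0]],
])

```text
t: 7.75
tool_pos: [0.4595, -0.3036, 0.2302]
orientation: [3.138, 0.145, 0.0]
force: [0.1, -0.1, -0.0]
opening: 0.0241
gripper_force: 15.0
```

Call:
apply_moves([
  [[0,0,0],[0,0,0]],
  [[0,0,0],[0,0,0]],
  [[0,0,0],[0,0,0]],
  [[0,0,0],[0,0,0]],
  [[0,0,0],[0,0,0]],
], claw=0.4)

```text
t: 8.17
tool_pos: [0.4595, -0.3033, 0.2302]
orientation: [3.138, 0.145, 0.001]
force: [0.4, -0.5, -0.3]
opening: 0.0371
gripper_force: 0.0
```

Call:
apply_moves([
  [[0,0,-15],[0,0,0]],
  [[0,0,-25],[0,0,0]],
  [[0,0,-30],[0,0,0]],
  [[0,0,-30],[0,0,0]],
  [[0,-15,-6],[0,0,0]],
  [[0,-30,0],[0,0,0]],
  [[0,-30,0],[0,0,0]],
  [[0,0,0],[0,0,0]],
])

```text
t: 8.83
tool_pos: [0.4521, -0.225, 0.3358]
orientation: [-3.136, -0.148, -0.0]
force: [-0.5, -0.2, -0.2]
opening: 0.0374
gripper_force: 0.0
```

```bash
python3 - <<'E'
from h import *; from t import *
a=plan(C[0],C[1],.12,C[2])
vv,uu=np.mgrid[0:384,0:512]
for n in('side','top'):
    p,d=shot(n,n+'4'); W=world(n,uu,vv,d); hsv=cv2.cvtColor(p,cv2.COLOR_BGR2HSV)
    m=(hsv[...,0]<22)&(hsv[...,1]>80)&(W[...,2]>.03)&(W[...,2]<.08)&(abs(W[...,0]-.455)<.05)&(abs(W[...,1]+.3)<.04)
    q=W[m]; 
    if len(q): print(n,m.sum(),q.mean(0).round(4),q.min(0).round(3),q.max(0).round(3))
E
```

```text
from [ 0.4521 -0.2247  0.1688] 5.41 turn z 0.3562 shift 10.8 -361.3 48.8
side 154 [ 0.4588 -0.2951  0.0521] [ 0.428 -0.315  0.03 ] [ 0.488 -0.281  0.071]
top 14 [ 0.4348 -0.3041  0.046 ] [ 0.433 -0.315  0.035] [ 0.44  -0.292  0.052]
```

Ring 1 stands in the cradle at (0.458, -0.30), top about 68 mm. Next is ring C.

Call:
apply_moves([
  [[0,0,0],[0,0,0.1187]],
  [[0,0,0],[0,0,0.1187]],
  [[0,0,0],[0,0,0.1187]],
  [[1,-31,0],[0,0,0]],
  [[1,-33,0],[0,0,0]],
  [[1,-33,0],[0,0,0]],
  [[1,-33,0],[0,0,0]],
  [[1,-33,0],[0,0,0]],
  [[1,-33,0],[0,0,0]],
  [[1,-33,0],[0,0,0]],
  [[1,-33,0],[0,0,0]],
  [[1,-33,0],[0,0,0]],
], claw=0.65)

```text
t: 9.93
tool_pos: [0.5388, 0.0547, 0.3358]
orientation: [3.114, -0.414, 0.001]
force: [-0.7, 0.7, -0.2]
opening: 0.0602
gripper_force: 0.0
```

Call:
apply_moves([
  [[1,-33,0],[0,0,0]],
  [[0.8,-33,20],[0,0,0]],
  [[0,0,28],[0,0,0]],
  [[0,0,0],[0,0,0]],
  [[0,0,0],[0,0,0]],
  [[0,0,0],[0,0,0]],
])

```text
t: 10.43
tool_pos: [0.5573, 0.1161, 0.2885]
orientation: [3.114, -0.415, 0.0]
force: [0.3, 0.2, 0.7]
opening: 0.0601
gripper_force: 0.0
```

```bash
python3 - <<'E'
from h import *; from t import *
a=plan(C[0],C[1],.056,C[2])
E
```

```text
from [0.5573 0.116  0.1215] -15.17 turn z -0.003 shift -2.7 -5.0 65.5
```

Call:
apply_moves([
  [[-2.7,-5,0],[0,0,0]],
  [[0,0,20],[0,0,0]],
  [[0,0,20],[0,0,0]],
  [[0,0,16],[0,0,0]],
  [[0,0,9.5],[0,0,0]],
  [[0,0,0],[0,0,0]],
  [[0,0,0],[0,0,0]],
])

```text
t: 11.02
tool_pos: [0.5559, 0.1224, 0.2231]
orientation: [-3.114, 0.414, -0.001]
force: [1.0, -0.4, 0.4]
opening: 0.0608
gripper_force: 0.0
```

Call:
apply_moves([
  [[0,0,0],[0,0,0]],
  [[0,0,0],[0,0,0]],
  [[0,0,0],[0,0,0]],
  [[0,0,0],[0,0,0]],
  [[0,0,0],[0,0,0]],
  [[0,0,0],[0,0,0]],
  [[0,0,0],[0,0,0]],
  [[0,0,0],[0,0,0]],
], claw=0.1)

```text
t: 11.68
tool_pos: [0.5557, 0.1227, 0.2224]
orientation: [-3.114, 0.413, -0.0]
force: [-0.9, -0.0, 1.7]
opening: 0.0243
gripper_force: 15.0
```

Call:
apply_moves([
  [[0,0,-10],[0,0,0]],
  [[0,0,-20],[0,0,0]],
  [[0,0,-30],[0,0,0]],
  [[0,0,-30],[0,0,0]],
  [[0,0,-20],[0,0,-0.118]],
  [[0,0,0],[0,0,-0.118]],
  [[0,0,0],[0,0,-0.118]],
  [[0,0,0],[0,0,0]],
])

```text
t: 12.35
tool_pos: [0.5557, 0.1228, 0.3336]
orientation: [-3.138, -0.151, -0.002]
force: [0.1, 0.2, -1.2]
opening: 0.0243
gripper_force: 15.0
```

```bash
python3 - <<'E'
from h import *; from t import *
a=plan(*slot(-.025),.167,cy)
E
```

```text
from [0.556  0.1228 0.1666] 5.51 turn z 0.0037 shift -135.8 363.2 -0.4
```

Call:
apply_moves([
  [[-5.8,15.2,0],[0,0,0.0037]],
  [[-11.3,30.3,0],[0,0,0]],
  [[-11.3,30.3,0],[0,0,0]],
  [[-11.3,30.3,0],[0,0,0]],
  [[-11.3,30.3,0],[0,0,0]],
  [[-11.3,30.3,0],[0,0,0]],
  [[-11.3,30.3,0],[0,0,0]],
  [[-11.3,30.3,0],[0,0,0]],
  [[-11.3,30.3,0],[0,0,0]],
  [[-11.3,30.3,0],[0,0,0]],
  [[-11.3,30.3,0],[0,0,0]],
  [[-11.3,30,0],[0,0,0]],
])

```text
t: 13.35
tool_pos: [0.4553, -0.2368, 0.3323]
orientation: [-3.139, -0.129, 0.0]
force: [0.4, -0.7, -0.2]
opening: 0.0243
gripper_force: 15.0
```

Call:
apply_moves([
  [[-5.7,15,0],[0,0,0]],
  [[0,0,20],[0,0,0]],
  [[0,0,25],[0,0,0]],
  [[0,0,15],[0,0,0]],
  [[0,0,0],[0,0,0]],
  [[0,0,0],[0,0,0]],
  [[0,0,0],[0,0,0]],
])

```text
t: 13.93
tool_pos: [0.4522, -0.2511, 0.2734]
orientation: [3.138, 0.134, 0.001]
force: [0.6, 0.3, -0.3]
opening: 0.0246
gripper_force: 15.0
```

```bash
python3 - <<'E'
from h import *; from t import *
a=plan(*slot(-.025),.060,cy)
E
```

```text
from [ 0.4523 -0.2512  0.1064] 4.88 turn z -0.0074 shift 2.0 0.4 46.4
```

Call:
apply_moves([
  [[2,0.4,0],[0,0,-0.007]],
  [[0,0,18],[0,0,0]],
  [[0,0,18],[0,0,0]],
  [[0,0,9],[0,0,0]],
  [[0,0,1.5],[0,0,0]],
  [[0,0,0],[0,0,0]],
  [[0,0,0],[0,0,0]],
])

```text
t: 14.52
tool_pos: [0.4542, -0.2512, 0.2266]
orientation: [3.138, 0.147, 0.001]
force: [-0.5, 0.5, -1.0]
opening: 0.0243
gripper_force: 15.0
```

Call:
apply_moves([
  [[0,0,0],[0,0,0]],
  [[0,0,0],[0,0,0]],
  [[0,0,0],[0,0,0]],
  [[0,0,0],[0,0,0]],
], claw=0.36)

```text
t: 14.85
tool_pos: [0.4539, -0.2512, 0.2261]
orientation: [3.138, 0.147, 0.001]
force: [-0.0, 0.1, 0.6]
opening: 0.0332
gripper_force: 0.0
```

Call:
apply_moves([
  [[0,0,-15],[0,0,0]],
  [[0,0,-25],[0,0,0]],
  [[0,0,-30],[0,0,0]],
  [[0,0,-30],[0,0,0]],
  [[0,-15,-8],[0,0,0]],
  [[0,-30,0],[0,0,0]],
  [[0,-30,0],[0,0,0]],
  [[0,-30,0],[0,0,0]],
  [[0,0,0],[0,0,0]],
])

```text
t: 15.6
tool_pos: [0.4436, -0.1429, 0.3337]
orientation: [-3.136, -0.151, 0.0]
force: [0.2, 0.4, 0.4]
opening: 0.0337
gripper_force: 0.0
```

```bash
cat > chk.py <<'E'
from h import *
def chk(cs):
    vv,uu=np.mgrid[0:384,0:512]; n='side'
    p,d=shot(n,'chk'); W=world(n,uu,vv,d); hsv=cv2.cvtColor(p,cv2.COLOR_BGR2HSV)
    for c in cs:
        m=(hsv[...,0]<22)&(hsv[...,1]>80)&(W[...,2]>.03)&(W[...,2]<.08)&(abs(W[...,0]-c[0])<.05)&(abs(W[...,1]-c[1])<.024)
        q=W[m]; print('ring',m.sum(),q.mean(0).round(4),q.min(0).round(3),q.max(0).round(3),'xmid',((q[:,0].min()+q[:,0].max())/2).round(4))
    return W,hsv,p
E
python3 - <<'E'
from chk import *; from t import *
a=plan(A[0],A[1],.12,A[2])
chk([slot(-.075),slot(-.025)])
E
```

```text
from [ 0.4435 -0.1426  0.1667] 5.5 turn z 0.0436 shift 217.8 -259.1 46.7
ring 73 [ 0.4725 -0.2942  0.0547] [ 0.456 -0.312  0.032] [ 0.488 -0.284  0.069] xmid 0.4721
ring 160 [ 0.4562 -0.2422  0.0501] [ 0.426 -0.261  0.03 ] [ 0.484 -0.231  0.071] xmid 0.4551
```

Call:
apply_moves([
  [[10.9,-13,0],[0,0,0.0436]],
  [[21.8,-25.9,0],[0,0,0]],
  [[21.8,-25.9,0],[0,0,0]],
  [[21.8,-25.9,0],[0,0,0]],
  [[21.8,-25.9,0],[0,0,0]],
  [[21.8,-25.9,0],[0,0,0]],
  [[21.8,-25.9,0],[0,0,0]],
  [[21.8,-25.9,0],[0,0,0]],
  [[21.8,-25.9,0],[0,0,0]],
  [[21.8,-25.9,0],[0,0,0]],
  [[10.9,-13,20],[0,0,0]],
  [[0,0,27],[0,0,0]],
], claw=0.65)

```text
t: 16.65
tool_pos: [0.6514, 0.1261, 0.2894]
orientation: [-3.139, -0.082, -0.012]
force: [0.9, -0.1, 0.1]
opening: 0.0602
gripper_force: 0.0
```

Call:
apply_moves([
  [[0,0,0],[0,0,0]],
  [[0,0,0],[0,0,0]],
  [[0,0,0],[0,0,0]],
])

```text
t: 16.9
tool_pos: [0.6484, 0.1226, 0.2875]
orientation: [3.14, 0.077, 0.0]
force: [0.9, -0.5, 0.9]
opening: 0.0605
gripper_force: 0.0
```

```bash
python3 - <<'E'
from h import *; from t import *
a=plan(A[0],A[1],.056,A[2])
E
```

```text
from [0.6484 0.1225 0.1205] 2.82 turn z -0.0032 shift -0.7 -5.0 64.5
```

Call:
apply_moves([
  [[-0.7,-5,0],[0,0,0]],
  [[0,0,20],[0,0,0]],
  [[0,0,20],[0,0,0]],
  [[0,0,16],[0,0,0]],
  [[0,0,8.5],[0,0,0]],
  [[0,0,0],[0,0,0]],
  [[0,0,0],[0,0,0]],
])

```text
t: 17.48
tool_pos: [0.6475, 0.1283, 0.2233]
orientation: [-3.141, -0.078, -0.001]
force: [-0.4, -0.4, -0.7]
opening: 0.0606
gripper_force: 0.0
```

Call:
apply_moves([
  [[0,0,0],[0,0,0]],
  [[0,0,0],[0,0,0]],
  [[0,0,0],[0,0,0]],
  [[0,0,0],[0,0,0]],
  [[0,0,0],[0,0,0]],
  [[0,0,0],[0,0,0]],
  [[0,0,0],[0,0,0]],
  [[0,0,0],[0,0,0]],
], claw=0.1)

```text
t: 18.15
tool_pos: [0.6473, 0.1285, 0.2224]
orientation: [-3.141, -0.079, -0.0]
force: [0.4, 0.2, 0.9]
opening: 0.0247
gripper_force: 15.0
```

Call:
apply_moves([
  [[0,0,-10],[0,0,0]],
  [[0,0,-20],[0,0,0]],
  [[0,0,-30],[0,0,0]],
  [[0,0,-30],[0,0,0]],
  [[0,0,-20],[0,0,-0.02]],
  [[0,0,0],[0,0,-0.02]],
  [[0,0,0],[0,0,0]],
])

```text
t: 18.73
tool_pos: [0.6478, 0.1285, 0.335]
orientation: [-3.138, -0.143, -0.007]
force: [-0.8, -0.3, -0.7]
opening: 0.0245
gripper_force: 15.0
```

```bash
python3 - <<'E'
from h import *; from t import *
a=plan(*slot(.025),.167,cy)
E
```

```text
from [0.6485 0.1286 0.168 ] 5.23 turn z -0.0013 shift -228.5 310.5 1.0
```

Call:
apply_moves([
  [[-10,13,0],[0,0,0]],
  [[-20,26,0],[0,0,0]],
  [[-20,26,0],[0,0,0]],
  [[-20,26,0],[0,0,0]],
  [[-20,26,0],[0,0,0]],
  [[-20,26,0],[0,0,0]],
  [[-20,26,0],[0,0,0]],
  [[-20,26,0],[0,0,0]],
  [[-20,26,0],[0,0,0]],
  [[-20,26,0],[0,0,0]],
  [[-20,26,0],[0,0,0]],
  [[-18.5,26,0],[0,0,0]],
])

```text
t: 19.73
tool_pos: [0.4448, -0.1906, 0.3306]
orientation: [-3.137, -0.141, 0.004]
force: [0.2, 0.5, -0.6]
opening: 0.0243
gripper_force: 15.0
```

Call:
apply_moves([
  [[0,11.5,0],[0,0,0]],
  [[0,0,20],[0,0,0]],
  [[0,0,25],[0,0,0]],
  [[0,0,15],[0,0,0]],
  [[0,0,0],[0,0,0]],
  [[0,0,0],[0,0,0]],
  [[0,0,0],[0,0,0]],
])

```text
t: 20.32
tool_pos: [0.4479, -0.2012, 0.2727]
orientation: [-3.138, -0.142, -0.0]
force: [0.0, -0.0, -0.1]
opening: 0.0246
gripper_force: 15.0
```

```bash
python3 - <<'E'
from h import *; from t import *
a=plan(*slot(.025),.060,cy)
E
```

```text
from [ 0.4479 -0.2012  0.1057] 5.17 turn z -0.0023 shift 1.7 0.6 45.7
```

Call:
apply_moves([
  [[1.7,0.6,0],[0,0,-0.002]],
  [[0,0,18],[0,0,0]],
  [[0,0,18],[0,0,0]],
  [[0,0,9],[0,0,0]],
  [[0,0,1],[0,0,0]],
  [[0,0,0],[0,0,0]],
  [[0,0,0],[0,0,0]],
])

```text
t: 20.9
tool_pos: [0.4498, -0.2019, 0.2272]
orientation: [3.138, 0.145, 0.001]
force: [-0.1, 0.1, -0.2]
opening: 0.0247
gripper_force: 15.0
```

Call:
apply_moves([
  [[0,0,0],[0,0,0]],
  [[0,0,0],[0,0,0]],
  [[0,0,0],[0,0,0]],
  [[0,0,0],[0,0,0]],
], claw=0.36)

```text
t: 21.23
tool_pos: [0.4495, -0.2018, 0.2266]
orientation: [3.138, 0.145, 0.001]
force: [-0.1, 0.1, 0.5]
opening: 0.0334
gripper_force: 0.0
```

Call:
apply_moves([
  [[0,0,-15],[0,0,0]],
  [[0,0,-25],[0,0,0]],
  [[0,0,-30],[0,0,0]],
  [[0,0,-30],[0,0,0]],
  [[0,-15,-8],[0,0,0]],
  [[0,-30,0],[0,0,0]],
  [[0,-30,0],[0,0,0]],
  [[0,-30,0],[0,0,-0.08]],
  [[0,0,0],[0,0,-0.08]],
  [[0,0,0],[0,0,-0.08]],
])

```text
t: 22.07
tool_pos: [0.4395, -0.0956, 0.3345]
orientation: [-3.097, -0.529, -0.001]
force: [-0.1, -0.8, 0.2]
opening: 0.0333
gripper_force: 0.0
```

```bash
python3 - <<'E'
from chk import *; from t import *
a=plan(B[0],B[1],.12,B[2])
chk([slot(.025)])
E
```

```text
from [ 0.4396 -0.0956  0.1675] 19.4 turn z 0.0071 shift 291.1 -260.5 47.5
ring 164 [ 0.4507 -0.1944  0.0512] [ 0.421 -0.214  0.03 ] [ 0.478 -0.183  0.072] xmid 0.4495
```

Call:
apply_moves([
  [[13,-11.5,0],[0,0,0.007]],
  [[25,-22.4,0],[0,0,0]],
  [[25,-22.4,0],[0,0,0]],
  [[25,-22.4,0],[0,0,0]],
  [[25,-22.4,0],[0,0,0]],
  [[25,-22.4,0],[0,0,0]],
  [[25,-22.4,0],[0,0,0]],
  [[25,-22.4,0],[0,0,0]],
  [[25,-22.4,0],[0,0,0]],
  [[25,-22.4,0],[0,0,0]],
  [[25,-22.4,0],[0,0,0]],
  [[25,-22.4,0],[0,0,0]],
], claw=0.65)

```text
t: 23.12
tool_pos: [0.6308, 0.2405, 0.3339]
orientation: [3.101, 0.505, -0.0]
force: [0.3, -0.9, 0.6]
opening: 0.0602
gripper_force: 0.0
```

Call:
apply_moves([
  [[3,-2.6,20],[0,0,0]],
  [[0,0,27],[0,0,0]],
  [[0,0,0],[0,0,0]],
  [[0,0,0],[0,0,0]],
  [[0,0,0],[0,0,0]],
])

```text
t: 23.53
tool_pos: [0.6323, 0.2422, 0.2881]
orientation: [3.101, 0.506, 0.0]
force: [0.5, -0.5, 0.7]
opening: 0.0606
gripper_force: 0.0
```

```bash
python3 - <<'E'
from h import *; from t import *
a=plan(B[0],B[1],.056,B[2])
E
```

```text
from [0.6323 0.2422 0.1211] 18.55 turn z -0.0079 shift -1.1 -3.9 65.1
```

Call:
apply_moves([
  [[-1.1,-3.9,0],[0,0,-0.008]],
  [[0,0,20],[0,0,0]],
  [[0,0,20],[0,0,0]],
  [[0,0,16],[0,0,0]],
  [[0,0,9],[0,0,0]],
  [[0,0,0],[0,0,0]],
  [[0,0,0],[0,0,0]],
])

```text
t: 24.12
tool_pos: [0.6301, 0.246, 0.2233]
orientation: [-3.098, -0.52, -0.001]
force: [-0.2, 0.9, 1.0]
opening: 0.0604
gripper_force: 0.0
```

Call:
apply_moves([
  [[0,0,0],[0,0,0]],
  [[0,0,0],[0,0,0]],
  [[0,0,0],[0,0,0]],
  [[0,0,0],[0,0,0]],
  [[0,0,0],[0,0,0]],
  [[0,0,0],[0,0,0]],
  [[0,0,0],[0,0,0]],
  [[0,0,0],[0,0,0]],
], claw=0.1)

```text
t: 24.78
tool_pos: [0.6299, 0.246, 0.2224]
orientation: [-3.098, -0.521, -0.0]
force: [-0.3, -0.6, 1.3]
opening: 0.0242
gripper_force: 15.0
```

Call:
apply_moves([
  [[0,0,-10],[0,0,0]],
  [[0,0,-20],[0,0,0]],
  [[0,0,-30],[0,0,0]],
  [[0,0,-30],[0,0,0]],
  [[0,0,-20],[0,0,0.12]],
  [[0,0,0],[0,0,0.119]],
  [[0,0,0],[0,0,0]],
])

```text
t: 25.37
tool_pos: [0.6305, 0.2462, 0.3356]
orientation: [-3.137, -0.139, -0.007]
force: [0.9, 0.1, -0.3]
opening: 0.0242
gripper_force: 15.0
```

```bash
python3 - <<'E'
from h import *; from t import *
a=plan(*slot(.075),.167,cy)
E
```

```text
from [0.6312 0.2464 0.1686] 5.06 turn z -0.0042 shift -222.2 379.3 1.6
```

Call:
apply_moves([
  [[-8.2,14,0],[0,0,-0.004]],
  [[-16.5,28.1,0],[0,0,0]],
  [[-16.5,28.1,0],[0,0,0]],
  [[-16.5,28.1,0],[0,0,0]],
  [[-16.5,28.1,0],[0,0,0]],
  [[-16.5,28.1,0],[0,0,0]],
  [[-16.5,28.1,0],[0,0,0]],
  [[-16.5,28.1,0],[0,0,0]],
  [[-16.5,28.1,0],[0,0,0]],
  [[-16.5,28.1,0],[0,0,0]],
  [[-16.5,28.1,0],[0,0,0]],
  [[-16.5,28.1,0],[0,0,0]],
])

```text
t: 26.37
tool_pos: [0.4713, -0.0952, 0.3314]
orientation: [-3.137, -0.162, 0.003]
force: [1.0, -0.4, 0.1]
opening: 0.0242
gripper_force: 15.0
```

Call:
apply_moves([
  [[-16.5,28.1,0],[0,0,0]],
  [[-15.5,27,0],[0,0,0]],
  [[0,0,20],[0,0,0]],
  [[0,0,25],[0,0,0]],
  [[0,0,15],[0,0,0]],
  [[0,0,0],[0,0,0]],
  [[0,0,0],[0,0,0]],
  [[0,0,0],[0,0,0]],
])

```text
t: 27.03
tool_pos: [0.4464, -0.152, 0.2729]
orientation: [3.138, 0.157, 0.0]
force: [-0.2, 0.5, 0.3]
opening: 0.0245
gripper_force: 15.0
```

```bash
python3 - <<'E'
from h import *; from t import *
a=plan(*slot(.075),.060,cy)
E
```

```text
from [ 0.4464 -0.152   0.1059] 5.74 turn z 0.0076 shift -1.3 -0.3 45.9
```

Call:
apply_moves([
  [[-1.3,-0.3,0],[0,0,0.007]],
  [[0,0,18],[0,0,0]],
  [[0,0,18],[0,0,0]],
  [[0,0,9],[0,0,0]],
  [[0,0,1],[0,0,0]],
  [[0,0,0],[0,0,0]],
  [[0,0,0],[0,0,0]],
])

```text
t: 27.62
tool_pos: [0.4452, -0.1519, 0.2271]
orientation: [3.138, 0.143, 0.001]
force: [0.2, 0.8, 0.4]
opening: 0.0242
gripper_force: 15.0
```

Call:
apply_moves([
  [[0,0,0],[0,0,0]],
  [[0,0,0],[0,0,0]],
  [[0,0,0],[0,0,0]],
  [[0,0,0],[0,0,0]],
], claw=0.36)

```text
t: 27.95
tool_pos: [0.445, -0.152, 0.2266]
orientation: [3.138, 0.143, 0.001]
force: [0.8, -0.4, -0.7]
opening: 0.033
gripper_force: 0.0
```

Call:
apply_moves([
  [[0,0,-15],[0,0,0]],
  [[0,0,-25],[0,0,0]],
  [[0,0,-30],[0,0,0]],
  [[0,0,-30],[0,0,0]],
  [[0,0,-20],[0,0,0]],
  [[0,0,0],[0,0,-0.12]],
  [[0,0,0],[0,0,-0.12]],
  [[0,0,0],[0,0,-0.12]],
  [[0,0,0],[0,0,-0.12]],
  [[0,0,0],[0,0,-0.12]],
  [[0,0,0],[0,0,-0.12]],
  [[0,0,0],[0,0,-0.12]],
])

```text
t: 28.95
tool_pos: [0.4448, -0.1519, 0.3463]
orientation: [-2.803, -1.419, -0.0]
force: [0.1, 0.2, 0.4]
opening: 0.0337
gripper_force: 0.0
```

Call:
apply_moves([
  [[0,0,0],[0,0,-0.12]],
  [[0,0,0],[0,0,-0.12]],
  [[0,0,0],[0,0,-0.12]],
  [[0,0,0],[0,0,-0.12]],
  [[0,0,0],[0,0,-0.12]],
  [[0,0,0],[0,0,-0.12]],
  [[0,0,0],[0,0,0]],
], claw=0.5)

```text
t: 29.53
tool_pos: [0.4448, -0.1519, 0.3463]
orientation: [-2.124, -2.315, -0.0]
force: [-0.2, 1.1, -0.3]
opening: 0.0465
gripper_force: 0.0
```

```bash
python3 - <<'E'
from chk import *; from t import *
W,hsv,p=chk([slot(s) for s in(-.075,-.025,.025,.075)])
cv2.imwrite('pics/s5c.png',cv2.resize(p[100:330,180:330],(391,600),interpolation=cv2.INTER_CUBIC))
p,d=shot('top','t5'); cv2.imwrite('pics/t5c.png',cv2.resize(p[150:260,150:345],(780,440),interpolation=cv2.INTER_CUBIC))
s,q,R=pose(); print(q,np.degrees(np.arctan2(R[1,0],R[0,0])),s['q'].round(2))
E
```

```text
ring 118 [ 0.4583 -0.2953  0.0541] [ 0.428 -0.314  0.033] [ 0.488 -0.284  0.07 ] xmid 0.4578
ring 141 [ 0.4566 -0.2442  0.0554] [ 0.426 -0.265  0.033] [ 0.484 -0.234  0.07 ] xmid 0.4552
ring 158 [ 0.4498 -0.196   0.055 ] [ 0.421 -0.214  0.03 ] [ 0.478 -0.184  0.069] xmid 0.4495
ring 191 [ 0.4454 -0.1443  0.0524] [ 0.416 -0.169  0.03 ] [ 0.475 -0.133  0.07 ] xmid 0.4454
[ 0.44483661 -0.1518803   0.34627577] 94.35843938280775 [-0.44 -0.19  1.91  0.    1.42 -0.51]
```

View pics/s5c.png

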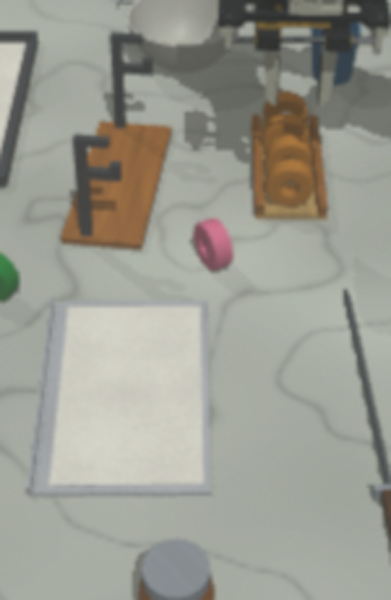

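View pics/t5c.png

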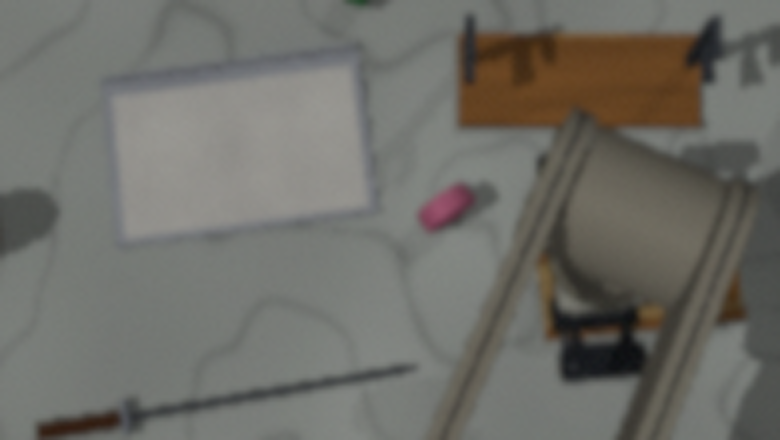

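Four rings stand in a row in the cradle, and the sheet is empty. The skewer has been knocked: the top crop now shows its handle end at (38,433), the guard at (130,414) and the point at (415,367). I re-measure it from both views.

```bash
python3 - <<'E'
from h import *
vv,uu=np.mgrid[0:384,0:512]
def planes(n,u,v,z):
    a=world(n,u,v,np.ones(np.shape(u)));b=world(n,u,v,2*np.ones(np.shape(u))); s=(z-a[...,2])/(b[...,2]-a[...,2]); return a+s[...,None]*(b-a)
for n,f in(('top','t5'),('side','chk')):
    p=cv2.imread(f'pics/{f}.png'); P=planes(n,uu,vv,.009)
    g=cv2.cvtColor(p,cv2.COLOR_BGR2GRAY).astype(np.int16); bg=cv2.medianBlur(g.astype(np.uint8),21).astype(int)
    m=(bg-g>18)&(P[...,0]>.28)&(P[...,0]<.44)&(P[...,1]>-.04)&(P[...,1]<.45)
    N,L,S,C=cv2.connectedComponentsWithStats(m.astype(np.uint8),connectivity=8)
    i=1+np.argmax(S[1:,4]); M=L==i; q=P[M][:,:2]; w=(bg-g)[M]
    ln=cv2.fitLine(q.astype(np.float32),cv2.DIST_HUBER,0,1e-4,1e-4).ravel(); d=ln[:2]*np.sign(-ln[1]); t=(q-ln[2:])@d
    print(n,M.sum(),'dir',d.round(4),np.degrees(np.arctan2(d[1],d[0])).round(2),'end',(ln[2:]+t.min()*d).round(4),'tip',(ln[2:]+t.max()*d).round(4),'len',(t.max()-t.min()).round(4))
for a,b,h in((38,433,.010),(130,414,.010),(415,367,.006)): print(planes('top',np.array(150+a/4),np.array(150+b/4),h).round(4))
E
```

```text
top 400 dir [ 0.1576 -0.9875] -80.93 end [0.3149 0.3765] tip [0.3747 0.0015] len 0.3797
side 721 dir [ 0.1582 -0.9874] -80.9 end [0.3148 0.378 ] tip [0.3744 0.0056] len 0.3771
[0.3139 0.3728 0.01  ]
[0.3311 0.2819 0.01  ]
[ 0.3735 -0.0011  0.006 ]
```

```bash
python3 - <<'E'
from h import *
a=plan(.323,.325,.10,99.1)
E
```

```text
from [ 0.4448 -0.1519  0.1793] 94.36 turn z -0.0828 shift 490.1 -44.9 79.3
```

Call:
apply_moves([
  [[0,0,0],[0,0,-0.083]],
  [[16,-1.5,0],[0,0,0]],
  [[32,-3,0],[0,0,0]],
  [[32,-3,0],[0,0,0]],
  [[32,-3,0],[0,0,0]],
  [[32,-3,0],[0,0,0]],
  [[32,-3,0],[0,0,0]],
  [[32,-3,0],[0,0,0]],
  [[32,-3,0],[0,0,0]],
  [[32,-3,0],[0,0,0]],
  [[32,-3,0],[0,0,0]],
  [[32,-3,0],[0,0,0]],
])

```text
t: 30.63
tool_pos: [0.3584, 0.1759, 0.3465]
orientation: [2.038, 2.39, 0.001]
force: [0.8, -0.1, -0.1]
opening: 0.0465
gripper_force: 0.0
```

Call:
apply_moves([
  [[32,-3,0],[0,0,0]],
  [[32,-3,0],[0,0,0]],
  [[32,-3,0],[0,0,0]],
  [[32,-3,15],[0,0,0]],
  [[26,-1.4,30],[0,0,0]],
  [[0,0,30],[0,0,0]],
  [[0,0,0],[0,0,0]],
  [[0,0,0],[0,0,0]],
  [[0,0,0],[0,0,0]],
])

```text
t: 31.38
tool_pos: [0.3214, 0.3242, 0.2725]
orientation: [2.035, 2.393, 0.001]
force: [0.2, 0.1, 0.9]
opening: 0.0463
gripper_force: 0.0
```

```bash
python3 - <<'E'
from h import *
a=plan(.323,.325,.0215,99.1)
s,p,R=pose(); print(R[:,2].round(4))
p,d=shot('side','s6'); cv2.imwrite('pics/s6c.png',cv2.resize(p[180:340,250:450],(750,600),interpolation=cv2.INTER_CUBIC))
E
```

```text
from [0.3215 0.3242 0.1055] 99.23 turn z 0.0022 shift 0.5 1.6 84.0
[ 7.e-04  3.e-04 -1.e+00]
```

View pics/s6c.png

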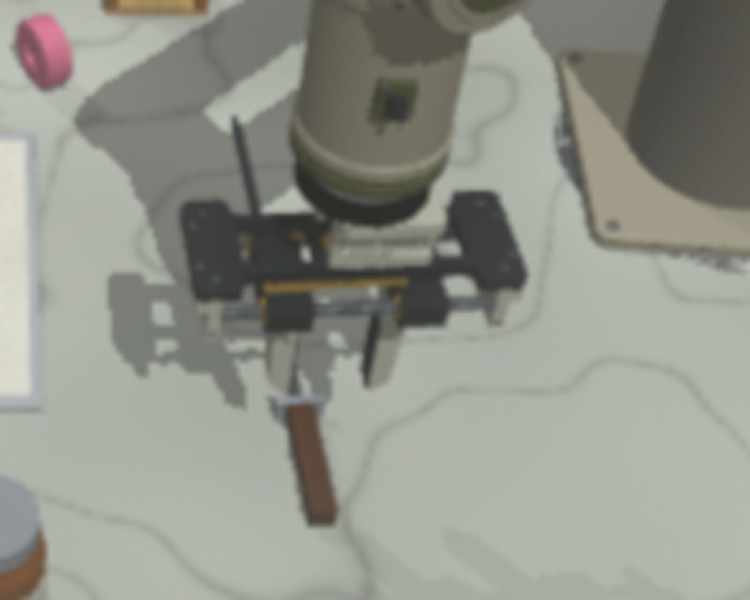

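The crop shows the fingertips astride at (280,385)/(375,385), about 85 mm above the handle, which runs (298,405)-(322,522). I check where the aim point projects before going down.

```bash
python3 - <<'E'
from h import *
c=robot.calibration('side')
for P in((.323,.325,.009),(.3226,.3258,.086),(.3215,.3242,.086)):
    q=np.array(c['extrinsics'])@np.r_[P,1]; u=c['fx']*q[0]/q[2]+c['cx']; v=c['fy']*q[1]/q[2]+c['cy']; print(((u-250)*3.75).round(1),((v-180)*3.75).round(1))
E
```

```text
307.0 454.0
321.1 379.6
322.8 377.7
```

Call:
apply_moves([
  [[0.5,1.6,0],[0,0,0.002]],
  [[0,0,20],[0,0,0]],
  [[0,0,25],[0,0,0]],
  [[0,0,20],[0,0,0]],
  [[0,0,12],[0,0,0]],
  [[0,0,6.5],[0,0,0]],
  [[0,0,0],[0,0,0]],
  [[0,0,0],[0,0,0]],
])

```text
t: 32.1
tool_pos: [0.3231, 0.3252, 0.1889]
orientation: [2.036, 2.392, 0.002]
force: [0.7, 0.6, 0.8]
opening: 0.0462
gripper_force: 0.0
```

Call:
apply_moves([
  [[0,0,0],[0,0,0]],
  [[0,0,0],[0,0,0]],
  [[0,0,0],[0,0,0]],
  [[0,0,0],[0,0,0]],
  [[0,0,0],[0,0,0]],
  [[0,0,0],[0,0,0]],
  [[0,0,0],[0,0,0]],
  [[0,0,0],[0,0,0]],
], claw=0.05, newtons=60)

```text
t: 32.77
tool_pos: [0.3225, 0.3252, 0.188]
orientation: [2.035, 2.393, 0.001]
force: [0.2, -0.7, 3.1]
opening: 0.0173
gripper_force: 60.0
```

Call:
apply_moves([
  [[0,0,-5],[0,0,0]],
  [[0,0,-10],[0,0,0]],
  [[0,0,-15],[0,0,0]],
  [[0,0,-15],[0,0,0]],
  [[0,0,-15],[0,0,0]],
  [[0,0,-10],[0,0,0]],
  [[0,0,0],[0,0,0]],
  [[0,0,0],[0,0,0]],
])

```text
t: 33.43
tool_pos: [0.3226, 0.3252, 0.2584]
orientation: [2.035, 2.393, 0.003]
force: [0.5, 0.1, -1.7]
opening: 0.0176
gripper_force: 60.0
```

```bash
python3 - <<'E'
from h import *
s,p,R=pose(); print((p+R[:,2]*.167).round(4),R.round(4).tolist(),s['opening'])
for n in('side','top'):
    p,d=shot(n,n+'7'); 
    if n=='side': cv2.imwrite('pics/s7c.png',cv2.resize(p[130:330,230:430],(600,600),interpolation=cv2.INTER_CUBIC))
    else: cv2.imwrite('pics/t7c.png',cv2.resize(p[170:280,150:345],(780,440),interpolation=cv2.INTER_CUBIC))
E
```

```text
[0.3228 0.3254 0.0914] [[-0.1606, 0.987, 0.0013], [0.987, 0.1606, 0.0011], [0.0009, 0.0014, -1.0]] 0.017600121138307043
```

View pics/s7c.png

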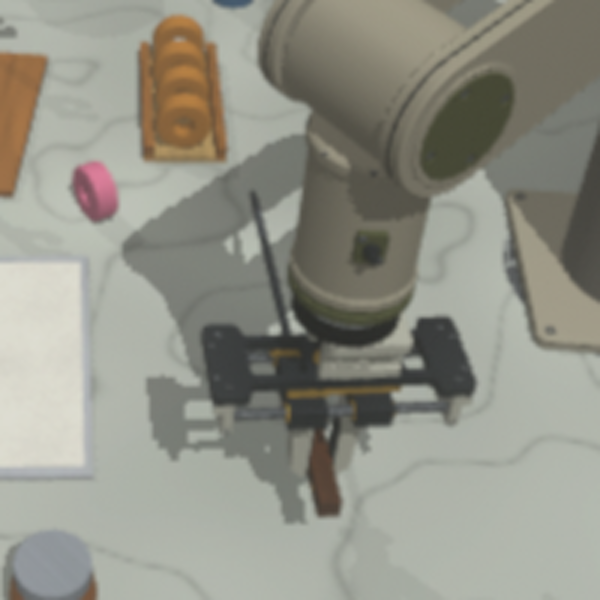

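The skewer is lifted in the gripper and its shaft is visible from (290,330) to the point at (253,193). I measure its line from the depth.

```bash
cat > sk.py <<'E'
from h import *
def sk(zlo,n,f=None,wid=.02,off=0.):
    """shaft points from cloud in tool frame; prints line z,lat vs along (from grasp point, toward the tip)"""
    vv,uu=np.mgrid[0:384,0:512]; s,p,R=pose(); g=p+R[:,2]*.167
    if f: d=np.load(f'pics/{f}.npy')
    else: d=shot(n,n+'_sk')[1]
    W=world(n,uu,vv,d).reshape(-1,3)[d.ravel()>0]; ax=-R[:,0]*[1,1,0]; ax/=np.linalg.norm(ax); la=np.array([-ax[1],ax[0],0])
    r=W-g; a=r@ax; l=r@la; m=(a>.06)&(a<.36)&(abs(l-off)<wid)&(W[:,2]>zlo)&(W[:,2]<g[2]+.03)
    a,l,z=a[m],l[m],W[m,2]
    if len(a)<10: print(n,'few',len(a)); return
    kz=np.polyfit(a,z,1); 
    for _ in range(5):
        k=abs(z-np.polyval(kz,a))<.006; kz=np.polyfit(a[k],z[k],1)
    kl=np.polyfit(a[k],l[k],1)
    print(n,k.sum(),'along',a[k].min().round(4),a[k].max().round(4),'z slope deg',np.degrees(kz[0]).round(2),'z@.10,.18,.32',np.polyval(kz,[.1,.18,.32]).round(4),'lat slope deg',np.degrees(kl[0]).round(2),'lat@',np.polyval(kl,[0,.18,.32]).round(4)); print('  g',g.round(4),'ax',ax.round(4))
E
python3 - <<'E'
from sk import *
sk(.03,'side','side7'); sk(.03,'top','top7')
E
```

```text
side 142 along 0.132 0.3314 z slope deg -1.42 z@.10,.18,.32 [0.0808 0.0788 0.0754] lat slope deg -0.2 lat@ [ 0.0009  0.0003 -0.0002]
  g [0.3219 0.3246 0.0899] ax [ 0.1606 -0.987   0.    ]
top 147 along 0.0605 0.3288 z slope deg -1.2 z@.10,.18,.32 [0.0802 0.0786 0.0756] lat slope deg -0.1 lat@ [0.0017 0.0013 0.0011]
  g [0.3219 0.3246 0.0899] ax [ 0.1606 -0.987   0.    ]
```

```bash
cat >> h.py <<'E'
def planR(x,y,z):
    "shift of grasp point in present tool axes, no turn"
    s,p,R=pose(); g=p+R[:,2]*.167; print('g',g.round(4),'th',np.degrees(np.arctan2(R[1,0],R[0,0])).round(2),'xz',R[2,0].round(4),'shift',((np.array([x,y,z])-g)*1000@R).round(1))
E
python3 -c "
from t import *
print(slot(.46),slot(.186))"
```

```text
[0.40950953 0.23153336] [ 0.43481907 -0.04129521]
```

Call:
apply_moves([
  [[0,0,0],[0,-0.012,0.02]],
  [[0,0,0],[0,-0.011,0.028]],
  [[0,0,0],[0,0,0.02]],
  [[0,0,0],[0,0,0]],
  [[0,0,0],[0,0,0]],
])

```text
t: 33.95
tool_pos: [0.3222, 0.3249, 0.2571]
orientation: [2.103, 2.311, -0.024]
force: [-0.3, -0.5, -1.7]
opening: 0.0175
gripper_force: 60.0
```

```bash
python3 - <<'E'
from h import *; from t import *
planR(*slot(.46),.095)
E
```

```text
g [0.3225 0.321  0.0901] th 95.38 xz -0.0232 shift [-97.4  78.2  -2.6]
```

Call:
apply_moves([
  [[-5,4,0],[0,0,0]],
  [[-10,8,0],[0,0,0]],
  [[-15,12,-0.5],[0,0,0]],
  [[-15,12,-0.5],[0,0,0]],
  [[-15,12,-0.5],[0,0,0]],
  [[-15,12,-0.5],[0,0,0]],
  [[-12,10,-0.6],[0,0,0]],
  [[-7,6,0],[0,0,0]],
  [[-3.4,2.2,0],[0,0,0]],
  [[0,0,0],[0,0,0]],
  [[0,0,0],[0,0,0]],
])

```text
t: 34.87
tool_pos: [0.4091, 0.2355, 0.2625]
orientation: [2.104, 2.31, -0.023]
force: [-0.7, -0.1, -1.1]
opening: 0.0174
gripper_force: 60.0
```

```bash
python3 - <<'E'
from sk import *; from t import *
sk(.05,'side'); sk(.05,'top'); planR(*slot(.46),.05)
E
```

```text
side few 2
top 144 along 0.0612 0.3286 z slope deg 0.1 z@.10,.18,.32 [0.0877 0.0879 0.0881] lat slope deg -0.11 lat@ [0.0011 0.0007 0.0005]
  g [0.4093 0.2319 0.0955] ax [ 0.0935 -0.9956  0.    ]
g [0.4093 0.2321 0.0955] th 95.39 xz -0.0228 shift [ 0.5  0.1 45.5]
```

Call:
apply_moves([
  [[0,0,10],[0,0,0]],
  [[0,0,15],[0,0,0]],
  [[0,0,13],[0,0,0]],
  [[1,0,8],[0,0,0]],
  [[0,0,0],[0,0,0]],
  [[0,0,0],[0,0,0]],
  [[0,0,0],[0,0,0]],
])

```text
t: 35.55
tool_pos: [0.4095, 0.2357, 0.2171]
orientation: [2.103, 2.31, -0.022]
force: [-0.2, 0.2, -0.8]
opening: 0.0173
gripper_force: 60.0
```

```bash
python3 - <<'E'
from sk import *; from t import *
sk(.02,'top'); sk(.02,'side'); planR(*slot(.186),.0495)
p,d=shot('side','s8'); cv2.imwrite('pics/s8c.png',cv2.resize(p[90:240,230:380],(600,600),interpolation=cv2.INTER_CUBIC))
E
```

```text
top 130 along 0.0635 0.3273 z slope deg -0.04 z@.10,.18,.32 [0.0423 0.0422 0.0421] lat slope deg -0.06 lat@ [0.0009 0.0007 0.0006]
  g [0.4101 0.2319 0.0501] ax [ 0.0935 -0.9956  0.    ]
side few 2
g [0.4105 0.232  0.0505] th 95.35 xz -0.0225 shift [-274.2   -1.3    7.2]
```

View pics/s8c.png

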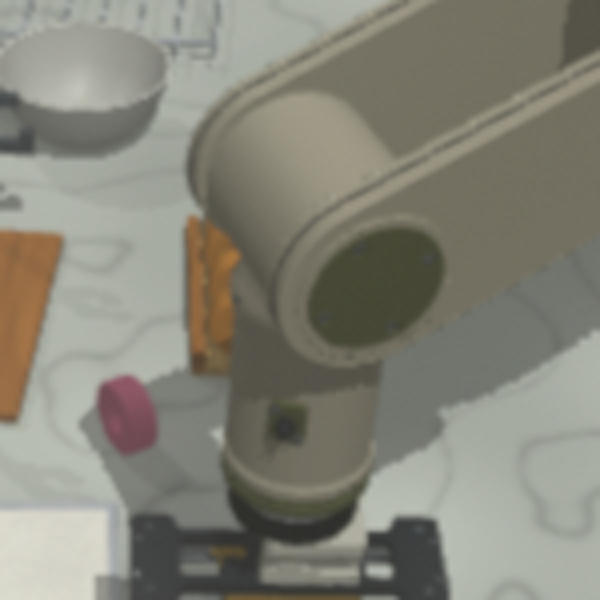

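The side view is blocked by the arm, so I rely on the top-view depth: shaft level, axis about 38.5 mm high, on the channel line. Push in, watching the force.

Call:
apply_moves([
  [[-4,-0.2,0.1],[0,0,0]],
  [[-8,-0.2,0.2],[0,0,0]],
  [[-8,-0.2,0.2],[0,0,0]],
  [[-8,-0.2,0.2],[0,0,0]],
  [[-8,-0.2,0.2],[0,0,0]],
  [[-8,-0.2,0.2],[0,0,0]],
  [[-8,-0.1,0.2],[0,0,0]],
  [[-8,0,0.2],[0,0,0]],
  [[-8,0,0.2],[0,0,0]],
  [[-4,0,0.1],[0,0,0]],
  [[0,0,0],[0,0,0]],
  [[0,0,0],[0,0,0]],
])

```text
t: 36.7
tool_pos: [0.4149, 0.1633, 0.2166]
orientation: [2.104, 2.309, -0.023]
force: [0.1, -0.1, -1.4]
opening: 0.0177
gripper_force: 60.0
```

```bash
python3 - <<'E'
from chk import *; from sk import *; from t import *
sk(.02,'top'); planR(*slot(.186),.0495); s=pose()[0]; print(s['force'].round(2),s['wrist_torque'].round(3))
chk([slot(s) for s in(.025,.075)])
E
```

```text
top 127 along 0.0607 0.3594 z slope deg 5.42 z@.10,.18,.32 [0.0396 0.0472 0.0604] lat slope deg -0.67 lat@ [ 0.002  -0.0001 -0.0018]
  g [0.4154 0.1596 0.0496] ax [ 0.0924 -0.9957  0.    ]
g [0.4154 0.1598 0.0496] th 95.32 xz -0.0227 shift [-202.     0.6    4.7]
[ 0.79 -0.08  0.26] [ 0.05  -0.042  0.061]
ring 51 [ 0.4691 -0.1944  0.0507] [ 0.461 -0.21   0.033] [ 0.478 -0.184  0.065] xmid 0.4696
ring 45 [ 0.4674 -0.1432  0.0484] [ 0.461 -0.163  0.03 ] [ 0.475 -0.134  0.064] xmid 0.468
```

The tip is through the first ring with no force and no ring has shifted. Continue.

Call:
apply_moves([
  [[-5,0.1,0.1],[0,0,0]],
  [[-10,0.1,0.23],[0,0,0]],
  [[-10,0.1,0.23],[0,0,0]],
  [[-10,0.1,0.23],[0,0,0]],
  [[-10,0.1,0.23],[0,0,0]],
  [[-10,0,0.23],[0,0,0]],
  [[-10,0,0.23],[0,0,0]],
  [[-10,0,0.23],[0,0,0]],
  [[-10,0,0.23],[0,0,0]],
  [[-10,0,0.23],[0,0,0]],
  [[-5,0,0.1],[0,0,0]],
  [[0,0,0],[0,0,0]],
])

```text
t: 37.8
tool_pos: [0.4248, 0.0629, 0.2166]
orientation: [2.105, 2.308, -0.023]
force: [-0.4, 0.3, -1.1]
opening: 0.0177
gripper_force: 60.0
```

```bash
python3 - <<'E'
from chk import *; from t import *
planR(*slot(.186),.0495); s=pose()[0]; print(s['force'].round(2),s['wrist_torque'].round(3))
chk([slot(s) for s in(-.075,-.025,.025,.075)])
E
```

```text
g [0.4253 0.0591 0.0496] th 95.27 xz -0.0232 shift [-100.8    0.3    2.4]
[-0.44  0.28 -1.06] [ 0.076 -0.073 -0.008]
ring 34 [ 0.4808 -0.2951  0.0489] [ 0.474 -0.311  0.031] [ 0.488 -0.286  0.066] xmid 0.4807
ring 29 [ 0.4788 -0.2421  0.0483] [ 0.474 -0.257  0.03 ] [ 0.485 -0.234  0.064] xmid 0.4791
ring 13 [ 0.4756 -0.1937  0.0414] [ 0.473 -0.204  0.033] [ 0.478 -0.187  0.052] xmid 0.4757
ring 28 [ 0.4696 -0.1415  0.044 ] [ 0.461 -0.161  0.031] [ 0.475 -0.134  0.06 ] xmid 0.4679
```

Call:
apply_moves([
  [[-5,0.1,0.1],[0,0,0]],
  [[-10,0.1,0.23],[0,0,0]],
  [[-10,0.1,0.23],[0,0,0]],
  [[-10,0,0.23],[0,0,0]],
  [[-10,0,0.23],[0,0,0]],
  [[-10,0,0.23],[0,0,0]],
  [[-10,0,0.23],[0,0,0]],
  [[-10,0,0.23],[0,0,0]],
  [[-10,0,0.23],[0,0,0]],
  [[-10,0,0.23],[0,0,0]],
  [[-5,0,0.1],[0,0,0]],
  [[0,0,0],[0,0,0]],
])

```text
t: 38.85
tool_pos: [0.4344, -0.0367, 0.2166]
orientation: [2.105, 2.308, -0.023]
force: [-0.6, -0.7, -1.3]
opening: 0.0179
gripper_force: 60.0
```

```bash
python3 - <<'E'
from chk import *; from t import *
planR(*slot(.186),.0495); s=pose()[0]; print(s['force'].round(2),s['wrist_torque'].round(3))
chk([slot(s) for s in(-.075,-.025,.025,.075)])
E
```

```text
g [ 0.4349 -0.0405  0.0497] th 95.27 xz -0.0232 shift [-0.8 -0.2  0.2]
[-0.6  -0.71 -1.32] [ 0.088 -0.115  0.004]
ring 13 [ 0.4836 -0.2917  0.0429] [ 0.48  -0.308  0.035] [ 0.488 -0.286  0.051] xmid 0.4837
ring 32 [ 0.4782 -0.2402  0.0454] [ 0.47  -0.262  0.032] [ 0.484 -0.233  0.058] xmid 0.4771
ring 17 [ 0.465  -0.2     0.0612] [ 0.455 -0.211  0.049] [ 0.475 -0.19   0.066] xmid 0.4654
ring 12 [ 0.4332 -0.1423  0.0396] [ 0.423 -0.147  0.033] [ 0.474 -0.136  0.047] xmid 0.4485
```

Call:
apply_moves([
  [[0,0,-2],[0,0,0]],
  [[0,0,-3],[0,0,0]],
  [[0,0,-3],[0,0,0]],
  [[0,0,-4],[0,0,0]],
  [[0,0,-4],[0,0,0]],
  [[0,0,-4],[0,0,0]],
  [[0,0,-4],[0,0,0]],
  [[0,0,-4],[0,0,0]],
  [[0,0,-2],[0,0,0]],
  [[0,0,0],[0,0,0]],
  [[0,0,0],[0,0,0]],
])

```text
t: 39.82
tool_pos: [0.4342, -0.0349, 0.2467]
orientation: [2.103, 2.309, -0.023]
force: [0.1, 0.8, -2.8]
opening: 0.0174
gripper_force: 60.0
```

```bash
python3 - <<'E'
from sk import *
s=pose()[0]; print(s['force'].round(2),s['wrist_torque'].round(3),s['opening'])
sk(.075,'top',wid=.008); sk(.075,'side',wid=.008)
p,d=shot('side','s9'); cv2.imwrite('pics/s9c.png',cv2.resize(p[60:260,210:410],(600,600),interpolation=cv2.INTER_CUBIC))
E
```

```text
[ 0.11  0.84 -2.77] [ 0.341 -0.031  0.013] 0.017354304172506555
top 105 along 0.1023 0.2761 z slope deg 0.15 z@.10,.18,.32 [0.0881 0.0883 0.0886] lat slope deg 0.21 lat@ [-0.0008 -0.0001  0.0004]
  g [ 0.4347 -0.0387  0.0797] ax [ 0.0931 -0.9957  0.    ]
side few 4
```

View pics/s9c.png

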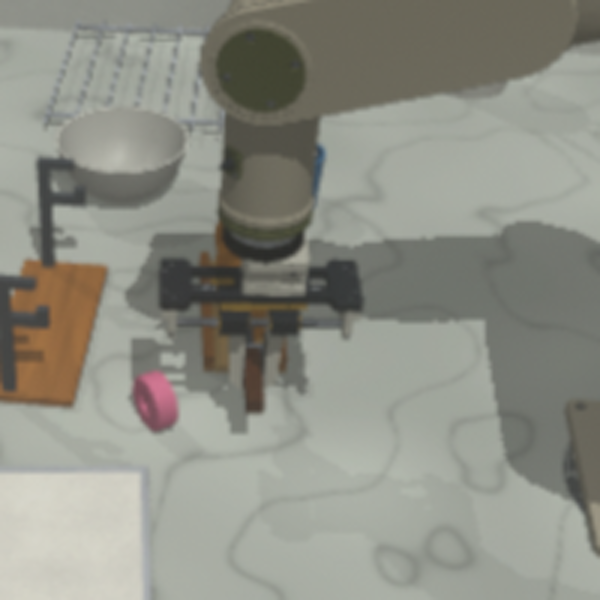

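The loaded skewer is up about 30 mm, still level, and the load on the wrist fits four rings plus the skewer. I lift on to transit height.

Call:
apply_moves([
  [[0,0,-3],[0,0,0]],
  [[0,0,-6],[0,0,0]],
  [[0,0,-8],[0,0,0]],
  [[0,0,-8],[0,0,0]],
  [[0,0,-8],[0,0,0]],
  [[0,0,-8],[0,0,0]],
  [[0,0,-8],[0,0,0]],
  [[0,0,-8],[0,0,0]],
  [[0,0,-6],[0,0,0]],
  [[0,0,-2],[0,0,0]],
  [[0,0,0],[0,0,0]],
  [[0,0,0],[0,0,0]],
])

```text
t: 40.97
tool_pos: [0.4339, -0.0334, 0.3114]
orientation: [2.104, 2.31, -0.023]
force: [0.3, 0.2, -2.3]
opening: 0.018
gripper_force: 60.0
```

Call:
apply_moves([
  [[0,0,0],[0,0,0]],
  [[0,0,0],[0,0,0]],
  [[0,0,0],[0,0,0.02]],
  [[0,0,0],[0,0,0.03]],
  [[0,0,0],[0,0,0.03]],
  [[0,0,0],[0,0,0.02]],
  [[0,0,0],[0,0,0.012]],
  [[0,0,0],[0,0,0]],
])

```text
t: 41.63
tool_pos: [0.4339, -0.0334, 0.3114]
orientation: [2.23, 2.187, -0.022]
force: [0.1, 0.4, -2.9]
opening: 0.0177
gripper_force: 60.0
```

```bash
python3 - <<'E'
from sk import *
s=pose()[0]; print(s['force'].round(2),s['wrist_torque'].round(3),s['opening'])
sk(.12,'top',wid=.01)
planR(.55,.0135,.1445)
E
```

```text
[ 0.13  0.36 -2.88] [ 0.339 -0.122  0.028] 0.017693810078994215
top 136 along 0.1015 0.2753 z slope deg -0.53 z@.10,.18,.32 [0.1541 0.1534 0.1521] lat slope deg -0.13 lat@ [ 0.0005  0.0001 -0.0002]
  g [ 0.4344 -0.0372  0.1444] ax [-0.0195 -0.9998  0.    ]
g [ 0.4344 -0.0372  0.1445] th 88.93 xz -0.0227 shift [ 52.8 114.6  -0.8]
```

Call:
apply_moves([
  [[2,4,0],[0,0,0]],
  [[4,9,0],[0,0,0]],
  [[6,13,-0.1],[0,0,0]],
  [[6,13,-0.1],[0,0,0]],
  [[6,13,-0.1],[0,0,0]],
  [[6,13,-0.1],[0,0,0]],
  [[6,13,-0.1],[0,0,0]],
  [[6,13,-0.1],[0,0,0]],
  [[5,11,-0.1],[0,0,0]],
  [[3.8,8,0],[0,0,0]],
  [[2,4.6,0],[0,0,0]],
  [[0,0,0],[0,0,0]],
])

```text
t: 42.68
tool_pos: [0.5501, 0.0176, 0.3113]
orientation: [2.228, 2.188, -0.021]
force: [-0.3, -0.6, -2.6]
opening: 0.0173
gripper_force: 60.0
```

Call:
apply_moves([
  [[0,0,0],[0,0,0]],
  [[0,0,0],[0,0,0]],
  [[0,0,0],[0,0,0]],
  [[0,0,0],[0,0,0]],
])

```text
t: 43.02
tool_pos: [0.5492, 0.017, 0.3115]
orientation: [2.229, 2.187, -0.021]
force: [-0.3, -0.5, -1.9]
opening: 0.0173
gripper_force: 60.0
```

```bash
cat > tip.py <<'E'
from h import *
def tip(zlo=.10):
    vv,uu=np.mgrid[0:384,0:512]; s,p,R=pose(); g=p+R[:,2]*.167; ax=-R[:,0]*[1,1,0]; ax/=np.linalg.norm(ax); la=np.array([-ax[1],ax[0],0])
    for n in('side','top'):
        d=shot(n,n+'_tip')[1]; W=world(n,uu,vv,d).reshape(-1,3)[d.ravel()>0]; r=W-g; a,l=r@ax,r@la
        for lo,hi in((.055,.095),(.28,.335)):
            m=(a>lo)&(a<hi)&(abs(l)<.008)&(W[:,2]>zlo)&(W[:,2]<g[2]+.012)
            print(n,lo,m.sum(),'z med',np.median(W[m,2]).round(4) if m.any() else '','lat',np.median(l[m]).round(4) if m.any() else '','amax',a[m].max().round(4) if m.any() else '')
        m=(a>.1)&(a<.3)&(abs(l)<.03)&(W[:,2]>g[2]); h=np.histogram(a[m],bins=np.arange(.09,.31,.01)); print(n,'ring-top hist',h[0].tolist())
E
python3 - <<'E'
from tip import *
tip(); planR(.6676,.0135,.1445)
p=cv2.imread('pics/side_tip.png'); cv2.imwrite('pics/s10c.png',cv2.resize(p[60:210,190:340],(600,600),interpolation=cv2.INTER_CUBIC))
E
```

```text
side 0.055 2 z med 0.1343 lat 0.0001 amax 0.0694
side 0.28 0 z med  lat  amax 
side ring-top hist [0, 2, 0, 0, 0, 0, 0, 0, 0, 0, 0, 0, 0, 0, 0, 0, 0, 1, 0, 0, 0]
top 0.055 22 z med 0.1369 lat 0.0002 amax 0.0942
top 0.28 24 z med 0.1334 lat 0.0007 amax 0.3296
top ring-top hist [0, 34, 35, 10, 0, 0, 33, 29, 21, 0, 0, 31, 32, 11, 0, 0, 25, 33, 17, 0, 0]
g [0.5499 0.0133 0.1446] th 88.91 xz -0.0227 shift [  2.4 117.7   0.5]
```

View pics/s10c.png

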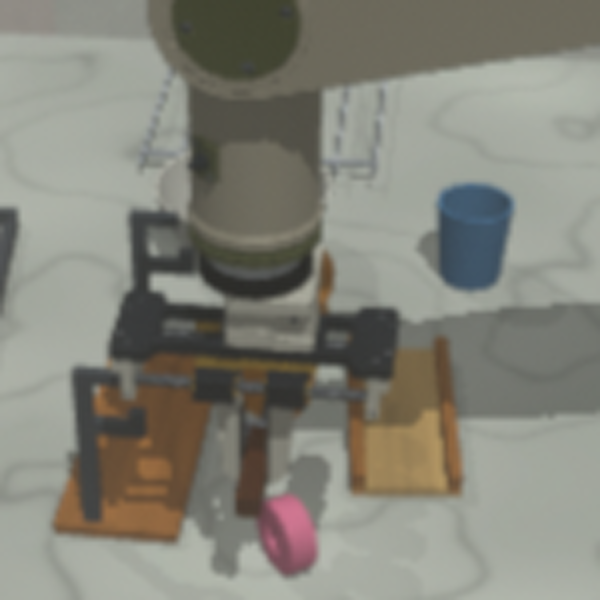

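The pink ring and cup are untouched, the cradle is empty, and the skewer's handle (250,480) is ahead of the rack. The depth shows four separate rings at 115/165/215/265 mm along the skewer, which is between the bracket positions 71 and 301. I trim the pitch by 0.008 and go in.

Call:
apply_moves([
  [[0,0,-0.5],[0,-0.004,0]],
  [[1.3,4,-0.5],[0,-0.004,0]],
  [[1.1,8,0.5],[0,0,0]],
  [[0,10,0],[0,0,0]],
  [[0,10,0],[0,0,0]],
  [[0,10,0],[0,0,0]],
  [[0,8,0],[0,0,0]],
  [[0,5,0],[0,0,0]],
  [[0,0,0],[0,0,0]],
  [[0,0,0],[0,0,0]],
  [[0,0,0],[0,0,0]],
])

```text
t: 44.03
tool_pos: [0.6043, 0.0187, 0.3119]
orientation: [2.225, 2.184, -0.031]
force: [0.3, -0.3, -2.9]
opening: 0.0172
gripper_force: 60.0
```

```bash
python3 - <<'E'
from tip import *
tip(); planR(.6676,.0135,.1445)
vv,uu=np.mgrid[0:384,0:512]; W=world('side',uu,vv,np.load('pics/side0.npy')); x,y,z=W[...,0],W[...,1],W[...,2]
for ya,yb in((-.075,-.04),(-.31,-.27)):
    for za,zb in((.06,.10),(.113,.121),(.125,.141),(.148,.16)):
        m=(x>.6)&(x<.75)&(y>ya)&(y<yb)&(z>za)&(z<zb); print(ya,za,m.sum(),np.percentile(x[m],[2,98]).round(4) if m.any() else '',y[m].mean().round(4) if m.any() else '')
E
```

```text
side 0.055 0 z med  lat  amax 
side 0.28 8 z med 0.1348 lat -0.0038 amax 0.3252
side ring-top hist [0, 0, 0, 0, 0, 0, 0, 0, 0, 0, 0, 6, 7, 2, 0, 0, 8, 13, 6, 0, 0]
top 0.055 20 z med 0.137 lat -0.0014 amax 0.0921
top 0.28 25 z med 0.1364 lat -0.0006 amax 0.3283
top ring-top hist [0, 25, 33, 12, 0, 0, 25, 36, 11, 0, 1, 30, 28, 13, 0, 0, 24, 33, 18, 0, 0]
g [0.6046 0.0136 0.1451] th 88.93 xz -0.0307 shift [ 1.1 62.9  0.7]
-0.075 0.06 60 [0.6529 0.6923] -0.055
-0.075 0.113 30 [0.639  0.6911] -0.0546
-0.075 0.125 24 [0.6781 0.6902] -0.0552
-0.075 0.148 50 [0.6536 0.6917] -0.0563
-0.31 0.06 51 [0.6527 0.6875] -0.2842
-0.31 0.113 24 [0.6339 0.686 ] -0.2858
-0.31 0.125 18 [0.6735 0.6852] -0.2841
-0.31 0.148 35 [0.6471 0.6844] -0.2863
```

The brackets measure lip front x=0.639/0.634 and post 0.678/0.6735 (near/far), so the notch middle sits at about 0.6645/0.660. The shaft is level at 133 mm. Go in 61 mm.

Call:
apply_moves([
  [[1,3,0.2],[0,0,0]],
  [[0,6,0.2],[0,0,0]],
  [[0,7,0],[0,0,0]],
  [[0,7,0],[0,0,0]],
  [[0,7,0],[0,0,0]],
  [[0,7,0],[0,0,0]],
  [[0,7,0],[0,0,0]],
  [[0,7,0],[0,0,0]],
  [[0,6,0],[0,0,0]],
  [[0,4,0],[0,0,0]],
  [[0,0,0],[0,0,0]],
  [[0,0,0],[0,0,0]],
])

```text
t: 45.13
tool_pos: [0.6656, 0.0185, 0.3117]
orientation: [2.225, 2.184, -0.031]
force: [-0.1, 0.1, -3.2]
opening: 0.0174
gripper_force: 60.0
```

```bash
python3 - <<'E'
from tip import *
tip(); planR(.666,.0135,.126); s=pose()[0]; print(s['force'].round(2),s['wrist_torque'].round(3))
E
```

```text
side 0.055 0 z med  lat  amax 
side 0.28 24 z med 0.1511 lat -0.001 amax 0.3169
side ring-top hist [0, 4, 0, 0, 0, 0, 0, 0, 2, 0, 3, 16, 13, 5, 0, 0, 27, 19, 5, 0, 23]
top 0.055 28 z med 0.1387 lat -0.0017 amax 0.0935
top 0.28 43 z med 0.1368 lat -0.0017 amax 0.3277
top ring-top hist [0, 24, 36, 11, 0, 0, 29, 27, 20, 0, 0, 35, 30, 11, 0, 0, 25, 31, 20, 0, 18]
g [0.6658 0.0134 0.1448] th 88.93 xz -0.0307 shift [ 0.7  0.2 18.8]
[ 0.44 -0.49 -2.69] [ 0.372 -0.055  0.026]
```

Call:
apply_moves([
  [[0,0,3],[0,0,0]],
  [[0,0,4],[0,0,0]],
  [[0,0,4],[0,0,0]],
  [[0,0,3],[0,0,0]],
  [[0,0,1.5],[0,0,0]],
  [[0,0,0],[0,0,0]],
  [[0,0,0],[0,0,0]],
])

```text
t: 45.82
tool_pos: [0.6655, 0.018, 0.2962]
orientation: [2.225, 2.184, -0.031]
force: [-0.5, -0.4, -2.3]
opening: 0.0172
gripper_force: 60.0
```

Call:
apply_moves([
  [[0,0,0.7],[0,0,0]],
  [[0,0,0.7],[0,0,0]],
  [[0,0,0],[0,0,0]],
  [[0,0,0],[0,0,0]],
])

```text
t: 46.15
tool_pos: [0.6656, 0.018, 0.295]
orientation: [2.225, 2.184, -0.03]
force: [-0.4, -0.3, -2.3]
opening: 0.0175
gripper_force: 60.0
```

Call:
apply_moves([
  [[0,0,0.7],[0,0,0]],
  [[0,0,0.7],[0,0,0]],
  [[0,0,0],[0,0,0]],
  [[0,0,0],[0,0,0]],
])

```text
t: 46.48
tool_pos: [0.6656, 0.0179, 0.2935]
orientation: [2.225, 2.184, -0.03]
force: [0.0, -0.2, -2.1]
opening: 0.0172
gripper_force: 60.0
```

```bash
python3 - <<'E'
from tip import *
tip(.09); planR(.666,.0135,.126); s=pose()[0]; print(s['force'].round(2),s['wrist_torque'].round(3))
E
```

```text
side 0.055 0 z med  lat  amax 
side 0.28 8 z med 0.1166 lat -0.0039 amax 0.3261
side ring-top hist [0, 0, 0, 0, 0, 0, 0, 1, 4, 0, 3, 17, 18, 4, 0, 0, 22, 20, 11, 1, 29]
top 0.055 19 z med 0.1174 lat -0.0013 amax 0.0935
top 0.28 27 z med 0.1184 lat -0.0014 amax 0.3303
top ring-top hist [0, 30, 34, 11, 0, 0, 23, 37, 11, 0, 0, 29, 30, 12, 0, 0, 26, 24, 21, 0, 21]
g [0.6661 0.0128 0.1267] th 88.92 xz -0.0307 shift [ 0.7 -0.1  0.6]
[-1.24  0.41 -2.31] [ 0.321 -0.109 -0.029]
```

Call:
apply_moves([
  [[0,0,0.7],[0,0,0]],
  [[0,0,0.7],[0,0,0]],
  [[0,0,0],[0,0,0]],
  [[0,0,0],[0,0,0]],
])

```text
t: 46.92
tool_pos: [0.6657, 0.0179, 0.2926]
orientation: [2.225, 2.183, -0.03]
force: [-0.8, 0.4, 1.5]
opening: 0.0171
gripper_force: 60.0
```

```bash
python3 - <<'E'
from h import *
for i in range(3):
    robot.read_camera('top'); s=pose()[0]; print(s['force'].round(2),s['wrist_torque'].round(3),s['tool_pos'].round(4))
E
```

```text
[-0.37  1.6   1.86] [ 0.24   0.039 -0.013] [0.6657 0.0179 0.2926]
[-0.26  0.64  0.97] [ 0.251  0.034 -0.043] [0.6657 0.018  0.2926]
[-0.14  1.76  0.73] [0.238 0.057 0.034] [0.6657 0.0179 0.2925]
```

Contact: the wrist load has gone from -2.4 N to about +1 N, so the shaft is seated. Release and withdraw upwards.

Call:
apply_moves([
  [[0,0,0],[0,0,0]],
  [[0,0,0],[0,0,0]],
  [[0,0,0],[0,0,0]],
  [[0,0,0],[0,0,0]],
  [[0,0,0],[0,0,0]],
  [[0,0,0],[0,0,0]],
], claw=0.4)

```text
t: 47.57
tool_pos: [0.6656, 0.0178, 0.2921]
orientation: [2.225, 2.184, -0.03]
force: [1.4, -0.4, -0.1]
opening: 0.0371
gripper_force: 0.0
```

Call:
apply_moves([
  [[0,0,-5],[0,0,0]],
  [[0,0,-10],[0,0,0]],
  [[0,0,-15],[0,0,0]],
  [[0,0,-20],[0,0,0]],
  [[0,0,-20],[0,0,0]],
  [[0,0,-20],[0,0,0]],
  [[20,0,-10],[0,0,0]],
  [[30,0,0],[0,0,0]],
  [[30,0,0],[0,0,0]],
  [[30,0,0],[0,0,0]],
  [[30,0,0],[0,0,0]],
  [[0,0,0],[0,0,0]],
])

```text
t: 48.57
tool_pos: [0.6673, 0.1662, 0.3889]
orientation: [2.221, 2.189, -0.027]
force: [1.2, -0.5, -0.4]
opening: 0.0371
gripper_force: 0.0
```

Call:
apply_moves([
  [[0,0,0],[0,0,0]],
  [[0,0,0],[0,0,0]],
  [[0,0,0],[0,0,0]],
  [[0,0,0],[0,0,0]],
  [[0,0,0],[0,0,0]],
  [[0,0,0],[0,0,0]],
])

```text
t: 49.07
tool_pos: [0.668, 0.16, 0.388]
orientation: [2.226, 2.182, -0.03]
force: [-0.7, -0.1, 0.7]
opening: 0.0375
gripper_force: 0.0
```

```bash
python3 - <<'E'
from h import *
vv,uu=np.mgrid[0:384,0:512]
s=pose()[0]; print(s['t'],s['force'].round(2),s['opening'])
O=np.array([.6638,-.1725]); ey=np.array([.0209,.9998]); ex=np.array([.9998,-.0209])
for n in('top','side'):
    p,d=shot(n,n+'_end'); W=world(n,uu,vv,d); r=W[...,:2]-O; X,Y,Z=r@ex,r@ey,W[...,2]
    m=(abs(X)<.02)&(abs(Y)<.26)&(Z>.10)&(Z<.145)
    for lo,hi in((-.16,-.122),(.122,.142),(.15,.25)):
        k=m&(Y>lo)&(Y<hi); print(n,lo,k.sum(),'X',np.median(X[k]).round(4) if k.any() else '','Z',np.median(Z[k]).round(4) if k.any() else '','Y',(Y[k].min().round(4),Y[k].max().round(4)) if k.any() else '')
    hsv=cv2.cvtColor(p,cv2.COLOR_BGR2HSV); k=(hsv[...,0]<22)&(hsv[...,1]>80)&(abs(X)<.05)&(abs(Y)<.13)&(Z>.07)&(Z<.15)
    print(n,'ring Y hist',np.histogram(Y[k],bins=np.arange(-.12,.121,.01))[0].tolist(),'Zmax',Z[k].max().round(4) if k.any() else '')
E
```

```text
49.0667 [-0.74 -0.1   0.74] 0.03752528559492783
top -0.16 7 X -0.0014 Z 0.1169 Y (np.float64(-0.1458), np.float64(-0.1297))
top 0.122 12 X -0.0009 Z 0.1172 Y (np.float64(0.1225), np.float64(0.1417))
top 0.15 130 X -0.0031 Z 0.123 Y (np.float64(0.1531), np.float64(0.2337))
top ring Y hist [0, 1, 4, 42, 37, 36, 4, 5, 30, 41, 33, 5, 5, 34, 40, 29, 0, 4, 42, 31, 31, 6, 2, 8] Zmax 0.1438
side -0.16 8 X -0.0044 Z 0.1167 Y (np.float64(-0.1458), np.float64(-0.122))
side 0.122 5 X -0.0031 Z 0.1185 Y (np.float64(0.1225), np.float64(0.1353))
side 0.15 98 X -0.0103 Z 0.121 Y (np.float64(0.1503), np.float64(0.238))
side ring Y hist [6, 2, 3, 25, 54, 58, 0, 1, 21, 30, 72, 0, 3, 11, 10, 1, 0, 0, 4, 3, 2, 1, 0, 2] Zmax 0.141
```

The shaft lies level in both notches: tip at -146 mm, handle end at +236 mm, axis about 114 mm high, X about -1 to -3 mm. All four rings are between the brackets and the gripper is clear.

```bash
python3 -c "
from plant import robot
print(robot.close_job())"
```

```text
the job is handed in; nothing more can be done
None
```

The job is handed in, but the judge's verdict was not shown to me. By my last measurement, all four bread rings hang on the skewer between the rack's two brackets. The skewer lies level in both notches and the gripper is clear.

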